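Weigh out crystal pieces with a scoop

TASK

Slide the cover of the stock bin fully open, take the scoop from its mat and use it to bring at least four of the six loose crystal pieces into the round pan of the scale, tipping them in from low over the pan and never touching the pieces with the fingers. Then stand the empty scoop back on its mat and let go. Any piece not in the scale pan must be in its bay of the bin, the cover stays open, and the other things on the table stay where they are.

Things in the scene. Friction and masses are not known exactly. Their poses are not given: they have to be found in the camera images.
- cover (a joint): How far the stock bin's sliding cover has been slid open, in m: 0 = the right-hand bay fully covered, 0.080 = end stop, bay fully open. The cover slides along the bin's +y axis in a stiff guide (about 1.2 N of friction) and stays where it is left.
- cover_knob (a point): Centre of the top of the cover's dark bar knob, 45 mm long (along the bin's x), 14 mm thick (y), 28 mm tall, standing in the middle of the 298 x 78 x 3 mm aluminium cover. Its top is 79.5 mm above the table, the cover's upper face 51.5 mm. Axes parallel to the bin's.
- bin: Fixed grey two-bay stock bin, 312 (x) x 162 (y) x 48 mm tall (its far, +x end wall 75 mm), origin at the centre of its underside, turned up to 0.2 rad. Walls 6 mm, floor 5 mm thick. The bay on its -y side holds the six loose pieces under the sliding cover. The other bay is full of fixed brown lumps; the open cover comes to lie over it.
- bay (a point): Centre of the floor of the bay with the loose pieces, 5 mm above the table, bin's axes. Inside it is 300 mm long (x), 72 mm wide (y), 43 mm deep. The pieces lie at x > 2 mm; the rest of the floor, nearer the robot, is bare. The far end wall is upright, at x = 150 mm. Walls and floor are smooth steel.
- scoop: Loose flat-bottomed steel scoop, 0.13 to 0.20 kg, on its mat, mouth roughly to +x (away from the robot). Origin: under the pan, 47 mm ahead of its back and 57 mm behind its lip; x out of the mouth, z up. Pan 104 long, 64 wide; floor 1.8 mm thick, 0.8 at the lip; side and back walls 2.5 thick, 34 tall, sides swept back 13 mm at the mouth. A black post behind it (rearmost x = -57 mm) carries the grip over the rear of the pan.
- scoop_grip (a point): Centre of the scoop's black grip, a bar 47 mm long (scoop's x), 16 mm thick (y) and 38 mm tall (z), to be pinched across its thickness from above. At x = -32, z = 77 mm in the scoop's frame (top of grip at 96 mm). Below the grip the pan is open from 36 mm height down.
- scoop_lip (a point): Middle of the scoop's front lip, underside: x = 57, z = 0 mm in the scoop's frame.
- scoop_in (a point): Middle of the scoop's hollow: x = 0, z = 17 mm in the scoop's frame.
- mat: Fixed black rubber mat, 170 (x) x 110 (y) x 6 mm thick, origin at the centre of its underside; the scoop stands on it.
- scale_pan (a point): Centre of the inner floor (40 mm above the table) of the round steel pan of the bench scale. Pan 142 mm inside diameter, wall 31 mm above this floor (rim 71 mm above the table), 3 mm thick. Pan and scale are fixed; the white scale body under it is 150 x 150 x 34 mm.
- piece1: Loose polished tumbled crystal piece, off-white or pale green, a faceted pebble 21 mm across and 20 mm tall, about 18 to 35 g. Origin at its centre.
- piece2: Loose polished tumbled crystal piece, off-white or pale green, a faceted pebble 20 mm across and 20 mm tall, about 18 to 35 g. Origin at its centre.
- piece3: Loose polished tumbled crystal piece, off-white or pale green, a faceted pebble 22 mm across and 19 mm tall, about 18 to 35 g. Origin at its centre.
- piece4: Loose polished tumbled crystal piece, off-white or pale green, a faceted pebble 21 mm across and 20 mm tall, about 18 to 35 g. Origin at its centre.
- piece5: Loose polished tumbled crystal piece, off-white or pale green, a faceted pebble 21 mm across and 19 mm tall, about 18 to 35 g. Origin at its centre.
- piece6: Loose polished tumbled crystal piece, off-white or pale green, a faceted pebble 22 mm across and 20 mm tall, about 18 to 35 g. Origin at its centre.
- tray: Bystander: empty loose square steel tray, 120 x 120 x 35 mm, origin at the centre of its underside; the scale and it stand side by side at the right, either way round.
- cluster: Bystander: pale green crystal cluster, about 75 mm across and 60 mm tall, beyond the mat.
- bottle: Bystander: amber bottle, 44 mm across, 100 mm tall, behind.
- loupe: Bystander: dark steel loupe, a disc 42 mm across and 26 mm tall, between the mat, scale and tray.
- chisel: Bystander: steel cold chisel, 140 mm long, 16 mm thick, lying beyond the mat.
- brush: Bystander: brush lying near the robot, left.
- carton: Bystander: cardboard carton 110 x 140 x 50 mm with specimens, left of the bin.
Things that resemble listed ones, but are neither listed nor needed, are in the scene too. What is shaped like the scoop but blue or yellow is not meant.

How it is judged (in metres and radians):
On the way, in this order (a step that is already met when the one before it is completed fails the run):
1. the bin's cover is slid open (at least 72 mm) (value of joint cover above 0.072 m), for 0.1 s.
2. the scoop, lifted clear of the bin, carries at least two pieces (height (world z) of scoop_in above 0.09 m and (distance between each of piece1, piece2 and scoop_in below 0.052 m or distance between each of piece1, piece3 and scoop_in below 0.052 m or distance between each of piece1, piece4 and scoop_in below 0.052 m or distance between each of piece1, piece5 and scoop_in below 0.052 m or distance between each of piece1, piece6 and scoop_in below 0.052 m or distance between each of piece2, piece3 and scoop_in below 0.052 m or distance between each of piece2, piece4 and scoop_in below 0.052 m or distance between each of piece2, piece5 and scoop_in below 0.052 m or distance between each of piece2, piece6 and scoop_in below 0.052 m or distance between each of piece3, piece4 and scoop_in below 0.052 m or distance between each of piece3, piece5 and scoop_in below 0.052 m or distance between each of piece3, piece6 and scoop_in below 0.052 m or distance between each of piece4, piece5 and scoop_in below 0.052 m or distance between each of piece4, piece6 and scoop_in below 0.052 m or distance between each of piece5, piece6 and scoop_in below 0.052 m)), for 0.1 s.
3. at least four pieces lie in the scale's round pan ((distance between each of piece1, piece2, piece3, piece4 and scale_pan below 0.075 m or distance between each of piece1, piece2, piece3, piece5 and scale_pan below 0.075 m or distance between each of piece1, piece2, piece3, piece6 and scale_pan below 0.075 m or distance between each of piece1, piece2, piece4, piece5 and scale_pan below 0.075 m or distance between each of piece1, piece2, piece4, piece6 and scale_pan below 0.075 m or distance between each of piece1, piece2, piece5, piece6 and scale_pan below 0.075 m or distance between each of piece1, piece3, piece4, piece5 and scale_pan below 0.075 m or distance between each of piece1, piece3, piece4, piece6 and scale_pan below 0.075 m or distance between each of piece1, piece3, piece5, piece6 and scale_pan below 0.075 m or distance between each of piece1, piece4, piece5, piece6 and scale_pan below 0.075 m or distance between each of piece2, piece3, piece4, piece5 and scale_pan below 0.075 m or distance between each of piece2, piece3, piece4, piece6 and scale_pan below 0.075 m or distance between each of piece2, piece3, piece5, piece6 and scale_pan below 0.075 m or distance between each of piece2, piece4, piece5, piece6 and scale_pan below 0.075 m or distance between each of piece3, piece4, piece5, piece6 and scale_pan below 0.075 m)), for 0.2 s.
At the end, for the whole second after the job is handed in: At least four of the six pieces lie in the scale's round pan and every other piece in the uncovered bay of the bin; the cover is at least 72 mm open; the scoop stands upright (within 0.08 rad) on its mat, its origin within 70 mm along and 45 mm across of the mat's centre; everything at rest (value of joint cover above 0.072 m and (distance between each of piece1, piece2, piece3, piece4 and scale_pan below 0.075 m or distance between each of piece1, piece2, piece3, piece5 and scale_pan below 0.075 m or distance between each of piece1, piece2, piece3, piece6 and scale_pan below 0.075 m or distance between each of piece1, piece2, piece4, piece5 and scale_pan below 0.075 m or distance between each of piece1, piece2, piece4, piece6 and scale_pan below 0.075 m or distance between each of piece1, piece2, piece5, piece6 and scale_pan below 0.075 m or distance between each of piece1, piece3, piece4, piece5 and scale_pan below 0.075 m or distance between each of piece1, piece3, piece4, piece6 and scale_pan below 0.075 m or distance between each of piece1, piece3, piece5, piece6 and scale_pan below 0.075 m or distance between each of piece1, piece4, piece5, piece6 and scale_pan below 0.075 m or distance between each of piece2, piece3, piece4, piece5 and scale_pan below 0.075 m or distance between each of piece2, piece3, piece4, piece6 and scale_pan below 0.075 m or distance between each of piece2, piece3, piece5, piece6 and scale_pan below 0.075 m or distance between each of piece2, piece4, piece5, piece6 and scale_pan below 0.075 m or distance between each of piece3, piece4, piece5, piece6 and scale_pan below 0.075 m) and (distance between piece1 and scale_pan below 0.075 m or (x of piece1 in the frame of bin between -0.151 and 0.151 m and y of piece1 in the frame of bin between -0.076 and -0.002 m and z of piece1 in the frame of bin between 0.005 and 0.05 m)) and (distance between piece2 and scale_pan below 0.075 m or (x of piece2 in the frame of bin between -0.151 and 0.151 m and y of piece2 in the frame of bin between -0.076 and -0.002 m and z of piece2 in the frame of bin between 0.005 and 0.05 m)) and (distance between piece3 and scale_pan below 0.075 m or (x of piece3 in the frame of bin between -0.151 and 0.151 m and y of piece3 in the frame of bin between -0.076 and -0.002 m and z of piece3 in the frame of bin between 0.005 and 0.05 m)) and (distance between piece4 and scale_pan below 0.075 m or (x of piece4 in the frame of bin between -0.151 and 0.151 m and y of piece4 in the frame of bin between -0.076 and -0.002 m and z of piece4 in the frame of bin between 0.005 and 0.05 m)) and (distance between piece5 and scale_pan below 0.075 m or (x of piece5 in the frame of bin between -0.151 and 0.151 m and y of piece5 in the frame of bin between -0.076 and -0.002 m and z of piece5 in the frame of bin between 0.005 and 0.05 m)) and (distance between piece6 and scale_pan below 0.075 m or (x of piece6 in the frame of bin between -0.151 and 0.151 m and y of piece6 in the frame of bin between -0.076 and -0.002 m and z of piece6 in the frame of bin between 0.005 and 0.05 m)) and x of scoop in the frame of mat between -0.07 and 0.07 m and y of scoop in the frame of mat between -0.045 and 0.045 m and z of scoop in the frame of mat between 0.003 and 0.01 m and angle between scoop's own z axis and vertical below 0.08 rad and linear speed of each of piece1, piece2, piece3, piece4, piece5, piece6, scoop below 0.03 m/s); the robot touches nothing.
It fails at once if a finger touches a crystal piece (contact force between the fingers and piece1 above 0.5 N or contact force between the fingers and piece2 above 0.5 N or contact force between the fingers and piece3 above 0.5 N or contact force between the fingers and piece4 above 0.5 N or contact force between the fingers and piece5 above 0.5 N or contact force between the fingers and piece6 above 0.5 N).
It fails at once if a piece is dropped or flung (faster than 1.6 m/s, a fall of about 13 cm) (linear speed of any of piece1, piece2, piece3, piece4, piece5, piece6 above 1.6 m/s).
It fails at once if another thing on the table is moved by more than 30 mm (distance of any of tray, cluster, bottle, loupe, chisel, brush, carton from where it was at the start of the episode above 0.03 m).
It also fails if it takes over 72 s, if anything falls off the work surface, if the arm or the gripper's body presses on something with over 40 N, if the wrist force passes 120 N, or if a joint passes its speed limit or range.

ROBOT

A 6-joint arm with a two-finger parallel gripper is mounted at the origin on the work surface. World frame = base frame: x ahead of the robot, y to its left, z up, the work surface at z = 0. Lengths are in mm, angles in rad, forces in N, time in s.
With the tool pointing down it reaches from about 325 to 750 mm from the base axis. Payload 7.6 kg.
Tool frame: the origin (TCP) lies between the finger pads; the fingertips stand 17 mm ahead of it and the grasp point (between the pads) lies 2 mm behind it; z points along the fingers, y is the line along which they close (so a half turn about z gives the same grasp; the last joint's range is limited). The gripper opens to 85 mm and grips with 20 to 120 N. Pads are 22 mm wide; open, the fingers measure 114 mm over their backs; the gripper's body (76 mm by 85 mm) begins 54 mm behind the grasp point. The pads swing forward as they close: fully open they stand 13 mm farther back than shut.
Start: joints at [1.084, 0.052, 1.401, -0, 1.689, -0.07], TCP at [212.525, 480.08, 248.323] pointing down, gripper open.
Joint ranges: [-2.9, 2.9], [-0.91, 2.17], [0.12, 2.37], [-1.06, 4.2], [0.26, 2.73], [-2.93, 2.93]. Speed limits (rad/s): [2.57, 2.57, 3.01, 3.14, 3.14, 3.14].

INTERFACE

Orientations are given as [roll, pitch, yaw] about the fixed x, y, z axes, in that order (R = Rz(yaw) Ry(pitch) Rx(roll)).
In Python, from plant import env gives the robot as it stands. The module is installed in compiled form; this text tells all that it offers.
- The arm moves only by the tool servo_tool, never from a script. Its argument "moves" is a list of rows, each an object of numbers: "wx", "wy", "wz": the turn, a rotation vector about the tool's x, y, z in rad; "x", "y", "z": the shift along the tool's x, y, z in m; "grip": the opening in per cent of the stroke, from 0 (shut) to 100 (fully open). In form: [{"wx": .., "wy": .., "wz": .., "x": .., "y": .., "z": .., "grip": ..}, ...]. A call has 1 to 8 rows; each row shifts and turns the commanded pose from where the row before left it, along the tool's axes as they then stand; what a row does not reach is not made up. A row lasts 1/12 s, in which the tool goes at most 41.7 mm and 7.16 degrees, less where a joint would pass 70% of its speed; a pose out of reach is approached as far as the arm can. A call is refused whole if a number of a shift passes 0.0417 or a number of a turn 0.125, either way. A call with a gripper value outside its range is refused whole. The fingers move at their own pace and stop on an object; "newtons" is the grip in N (left out, the last holds). Time passes only in rows, so rows that do not move let the fingers close. It gives the time, the measured TCP pose, the force, the opening and the grip force at its end, in the units of the state.
- env.read_state(): the state, without advancing time (a new reading comes with each control period).
- env.snapshot(name): name is "scene" or "top"; returns a dict with "image" (420x560x3 uint8, red, green, blue), "fx", "fy", "cx", "cy" (pixels), "k1" (the pictures are not rectified: a ray, as slopes to the right and down, at radius r is drawn at 1 + k1 r^2 times it, then the intrinsics apply), "origin" and "attitude" of the camera in the world. Camera axes: x right, y down, z forward; pixel columns grow to the right and rows downward; lengths in mm; the calibration is good to about 2 mm. A picture is of the moment at which its call begins. There is no depth.
- env.hand_in(): hands the job in; it is judged then, once.
Trained networks look in the newest picture that a camera, given by its name, has taken for a name from the list of things; names that differ only in an ending like _2 or _b are one class to them, and where a whole thing is asked for, a point or a joint stands for the part that bears it (a point fixed in the world has none). Each returns a list of dicts, best first, with "score" (0 to 1); they miss things now and then, are a little off and sometimes report something else, mostly with a low value. They report only what shows in the picture. A call takes as long as a camera call. They do not tell look-alikes from the thing itself.
- env.find_in(camera, label): "position" ([column, row] as shares, 0 to 1, of the picture: columns of its width, rows of its height, amid what is visible of it).
- env.silhouettes(camera, label): "region" (420x560 bool, what is visible of it) and "position" ([column, row] as shares, 0 to 1, of the picture: columns of its width, rows of its height, amid what is visible of it).
The state is a dict: "time": time; "joints": joint angles; "qd": joint speeds; "effort": joint torques, N m; "eef_pos": TCP position; "eef_rot": TCP orientation; "ft_force": force on the tool from outside, world axes, zero at the start; "wrist_torque": the same for the moment, N m; "gripper_width": finger opening in mm; "grasp_force": force on a finger pad.
Only numpy, scipy, OpenCV 4.12 (cv2) and the standard library are available. Lean on these libraries where they do the work, as an engineer would, in place of code of your own. Each camera call takes 0.05 s, during which the arm holds its last target. There are 200 camera calls.

## Working session

There is one attempt and no reset: what is moved stays moved. The work goes in short steps, Python scripts to look and compute and a tool call to move; the robot and the scene stay as the last step left them, time stands still between calls to the robot, and variables do not carry over. Pictures are saved under pics/ and viewed, at most 10 in all, crops included, and the job is handed in when it is done.

Besides the shell and the picture viewer there is one more tool, called as name([rows], argument=value, ...), one row to a line, values as JSON. servo_tool: Moves the arm, as the interface text tells. Its arguments: {"type":"object","properties":{"moves":{"type":"array","items":{"type":"object","properties":{"wx":{"type":"number"},"wy":{"type":"number"},"wz":{"type":"number"},"x":{"type":"number"},"y":{"type":"number"},"z":{"type":"number"},"grip":{"type":"number"}}}},"newtons":{"type":"number"}},"required":["moves"]}

```bash
mkdir -p pics; cat > h.py <<'E'
import numpy as np, cv2
from scipy.spatial.transform import Rotation as R
from plant import env
def rot(a):
    a=np.array(a,float)
    return a if a.shape==(3,3) else (R.from_quat(a).as_matrix() if a.size==4 else R.from_euler('xyz',a).as_matrix())
def K(s): return np.array([[s['fx'],0,s['cx']],[0,s['fy'],s['cy']],[0,0,1.]]), np.array([s['k1'],0,0,0,0.])
def ray(s,px):
    k,d=K(s); 
    u=cv2.undistortPoints(np.array(px,float).reshape(-1,1,2),k,d).reshape(-1,2)
    return np.c_[u,np.ones(len(u))]@rot(s['attitude']).T
def at(s,px,z):
    v=ray(s,px); o=np.array(s['origin'],float)
    return o+v*((z-o[2])/v[:,2])[:,None]
def proj(s,P):
    k,d=K(s); M=rot(s['attitude']).T
    return cv2.projectPoints(np.array(P,float).reshape(-1,1,3),cv2.Rodrigues(M)[0],-M@np.array(s['origin'],float),k,d)[0].reshape(-1,2)
def save(s,n,crop=None,f=1):
    im=s['image'][...,::-1]
    if crop: im=im[crop[1]:crop[3],crop[0]:crop[2]]
    cv2.imwrite('pics/'+n,cv2.resize(im,None,fx=f,fy=f,interpolation=cv2.INTER_CUBIC))
E
python3 - <<'E'
from h import *
np.set_printoptions(precision=1,suppress=True)
S={}
for c in('top','scene'):
    s=S[c]=env.snapshot(c); save(s,c+'0.png',f=1.4); print(c,{k:v for k,v in s.items() if k!='image'})
for c in('top','scene'):
    for l in['cover_knob','bin','scoop','scoop_grip','mat','scale_pan','tray','cluster','loupe','piece1']:
        r=env.find_in(c,l); print(c,l,[(round(q['score'],2),(np.array(q['position'])*[560,420]).round(1)) for q in r[:4]])
print(env.read_state())
E
```

```text
top {'fx': 461.30949295073145, 'fy': 461.30949295073145, 'cx': 277.28553745492604, 'cy': 204.5745663055926, 'k1': 0.05182599954634592, 'origin': array([ 432.9,   38.4, 1217. ]), 'attitude': array([-3. ,  0. , -1.6])}
scene {'fx': 432.80101309076355, 'fy': 432.80101309076355, 'cx': 275.09482871163306, 'cy': 210.8978523066656, 'k1': 0.012994581276665836, 'origin': array([1446.5,  176.8,  975.8]), 'attitude': array([-2.4, -0. ,  1.7])}
top cover_knob [(0.77, array([202.2, 212. ])), (0.36, array([160.9, 317.4]))]
top bin [(0.72, array([189.4, 211.3])), (0.51, array([330.5, 121.9])), (0.33, array([371.3, 246.9])), (0.19, array([311.6, 220.3]))]
top scoop [(0.94, array([311.4, 221.8])), (0.92, array([358.6, 294.3])), (0.74, array([418.8, 317.9]))]
top scoop_grip [(0.88, array([359.5, 293.4])), (0.84, array([419.7, 314.1])), (0.82, array([312.8, 217.7])), (0.67, array([191.2, 213.8]))]
top mat [(0.56, array([325.9, 220.9])), (0.47, array([200.8, 214. ]))]
top scale_pan [(0.73, array([160.1, 316.7])), (0.69, array([400.5, 177.5])), (0.59, array([369.4, 246.9]))]
top tray [(0.73, array([439. 
[... 496 characters left out ...]
.5, 204.8])), (0.16, array([205. , 193.1]))]
scene mat [(0.86, array([243.7, 224.6]))]
scene scale_pan [(0.58, array([163.3, 229.6]))]
scene tray [(0.81, array([151.4, 183.2]))]
scene cluster [(0.61, array([253.3, 256.7])), (0.41, array([372.7, 178.9]))]
scene loupe [(0.44, array([204.5, 193.5]))]
scene piece1 []
{'time': 1.1, 'joints': array([ 1.1,  0.1,  1.4, -0. ,  1.7, -0.1]), 'qd': array([ 0.,  0., -0.,  0., -0., -0.]), 'effort': array([ -0. , -38.2, -36. ,  -0. ,   0. ,  -0. ]), 'eef_pos': array([212.5, 480.1, 248.3]), 'eef_rot': array([3.1, 0. , 2.7]), 'ft_force': array([-0.2,  0.3, -0.4]), 'wrist_torque': array([-0.,  0.,  0.]), 'grasp_force': 0.0, 'gripper_width': 85.43845840595749}
```

View pics/top0.png

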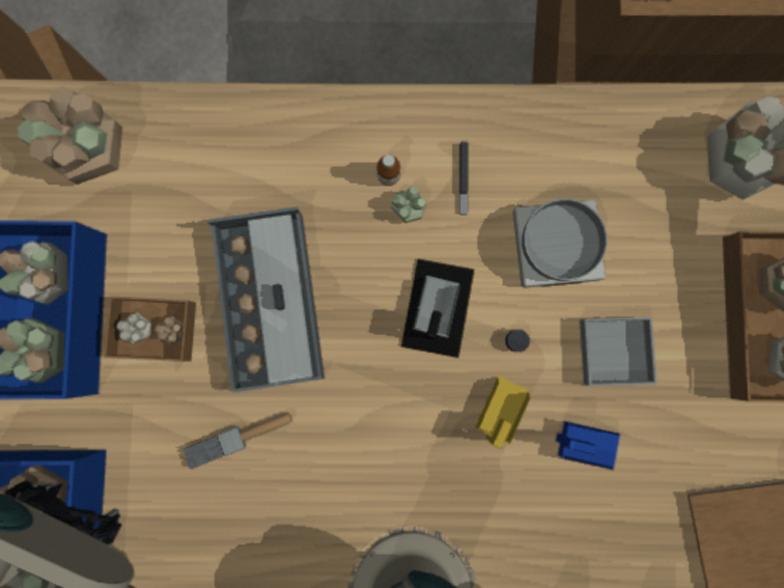

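View pics/scene0.png

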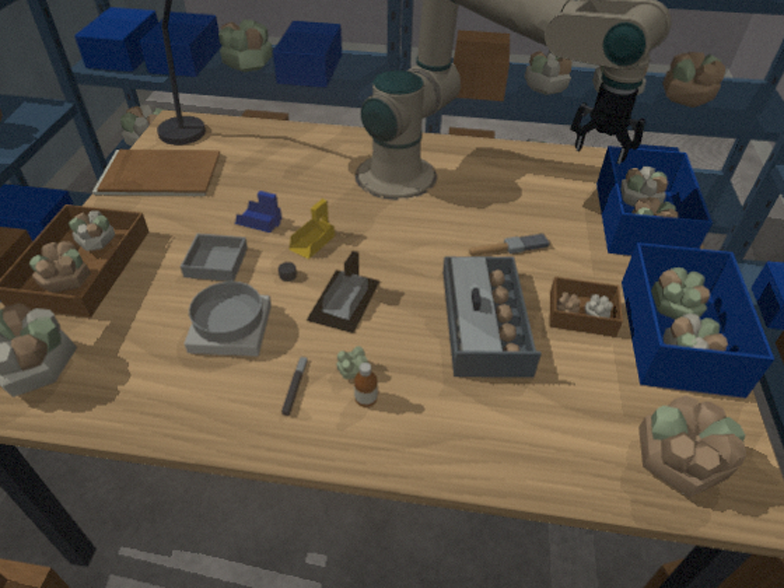

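The only steel (grey) scoop is on the black mat at top ≈(311,221); look-alikes are yellow at (359,294) and blue at (420,317), so they are rejected by colour. The scale pan is at (404,171), the square tray at (441,251), the cover knob at (199,212). I'll enlarge to confirm and measure.

```bash
python3 - <<'E'
from h import *
np.set_printoptions(precision=1,suppress=True)
s=env.snapshot('top'); save(s,'crop1.png',(140,130,440,290),2.6)
def sil(l,near,c='top'):
    r=env.silhouettes(c,l); r=[q for q in r if np.hypot(*(np.array(q['position'])*[560,420]-near))<20]
    return r[0]['region'] if r else None
for l,near,z in[('scoop',(311,221),40),('mat',(314,221),6),('scale_pan',(403,172),71),('cover_knob',(200,212),79.5),('bin',(189,213),48),('scoop_grip',(311,225),102),('loupe',(369,244),26),('tray',(441,251),35),('cluster',(293,147),30)]:
    m=sil(l,near)
    if m is None: print(l,None); continue
    c=max(cv2.findContours(m.astype(np.uint8),cv2.RETR_EXTERNAL,cv2.CHAIN_APPROX_NONE)[0],key=len)
    r=cv2.minAreaRect(c); b=cv2.boxPoints(r); w=at(s,b,z)[:,:2]
    print(l,m.sum(),'ctr px',r[0],'world',at(s,[r[0]],z)[0],'sides',np.linalg.norm(w[1]-w[0]),np.linalg.norm(w[2]-w[1]),'yaw',np.degrees(np.arctan2(*(w[1]-w[0])[::-1])));print(b.round(1).tolist())
# scale ellipse
t=env.snapshot('scene'); save(t,'crop2.png',(120,170,420,280),2.6)
E
```

```text
scoop 1020 ctr px (311.62078857421875, 219.8567657470703) world [510.  -43.1  40. ] sides 112.13848602895396 65.51848433182906 yaw -13.426862594902014
[[294.0, 238.10000610351562], [304.29998779296875, 195.60000610351562], [329.20001220703125, 201.60000610351562], [318.8999938964844, 244.10000610351562]]
mat 1759 ctr px (312.6538391113281, 219.23077392578125) world [513.9 -48.2   6. ] sides 172.31652810996806 113.32378459030862 yaw -11.082369267116187
[[285.20001220703125, 247.0], [298.0, 183.0], [340.1000061035156, 191.39999389648438], [327.29998779296875, 255.5]]
scale_pan 3547 ctr px (400.5614013671875, 172.32879638671875) world [ 628.5 -263.    71. ] sides 162.79926024888158 152.63662285447128 yaw -85.57188593230337
[[365.79998779296875, 144.5], [430.79998779296875, 139.6999969482422], [435.29998779296875, 200.10000610351562], [370.29998779296875, 204.89999389648438]]
cover_knob 3650 ctr px (200.28990173339844, 212.88613891601562) world [523.  234.8  79.5] sides 82.12495003485176 290.79535104048125 yaw -81.21173151000689
[[175.60000610351562, 157.3000030517578], [208.300003051757
[... 772 characters left out ...]
1297994836942 yaw -89.56248475247413
[[361.0, 235.0], [378.0, 235.0], [378.0, 250.0], [361.0, 250.0]]
tray 2629 ctr px (440.9315490722656, 250.8570098876953) world [ 434.1 -369.6   35. ] sides 137.20959227791005 126.28883293335166 yaw -87.13545008513202
[[412.6000061035156, 226.8000030517578], [467.20001220703125, 224.5], [469.29998779296875, 274.8999938964844], [414.70001220703125, 277.20001220703125]]
cluster 464 ctr px (292.5000305175781, 146.50001525878906) world [702.5   6.1  30. ] sides 59.57872117905052 63.950222626237164 yaw -52.36977565155175
[[276.20001220703125, 143.60000610351562], [294.29998779296875, 130.0], [308.79998779296875, 149.39999389648438], [290.70001220703125, 163.0]]
```

View pics/crop1.png

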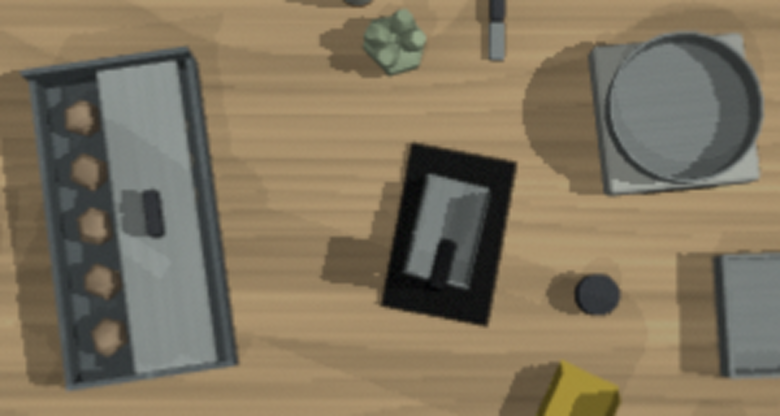

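View pics/crop2.png

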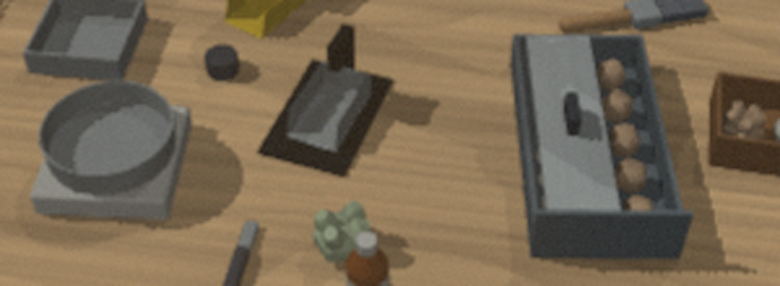

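Crop 1 shows the steel scoop on the mat (grip at crop (447,262)), the round scale pan at crop (686,110), the cover with its knob at (152,212), and brown lumps in the left bay. Crop 2 agrees. Next I fit the poses and plan the approach to the knob.

```bash
cat >> h.py <<'E'
from scipy.optimize import least_squares
def fit(obs,x0):   # obs: list of (snap, local pts(with world z), px)
    def f(p):
        c,s_=np.cos(p[2]),np.sin(p[2]); out=[]
        for s,L,px in obs:
            L=np.array(L,float); W=np.c_[p[0]+c*L[:,0]-s_*L[:,1],p[1]+s_*L[:,0]+c*L[:,1],L[:,2]]
            out.append((proj(s,W)-px).ravel())
        return np.concatenate(out)
    r=least_squares(f,x0,loss='soft_l1',x_scale=[10,10,.05]); return r.x,f(r.x).reshape(-1,2)
def tool(yaw,tilt=0):   # tool attitude: tool y = scoop/bin y, tool x = -scoop x ; tilt>0 nose down
    return R.from_euler('z',yaw)*R.from_euler('y',tilt)*R.from_matrix([[-1,0,0],[0,1,0],[0,0,-1.]])
def cur():
    s=env.read_state(); return np.array(s['eef_pos']),R.from_euler('xyz',s['eef_rot']),s
def go(p1,r1,p0=None,r0=None,vmax=38,wmax=.12,n=0):  # mm; n equal rows reaching the target
    if p0 is None: p0,r0,_=cur()
    w=(r0.inv()*r1).as_rotvec(); n=n or max(1,int(np.ceil(max(np.linalg.norm(p1-p0)/vmax,np.linalg.norm(w)/wmax))))
    A=sum(R.from_rotvec(w*k/n).as_matrix() for k in range(n))
    v=np.linalg.solve(A,r0.inv().apply(np.array(p1)-p0))
    print(n,'rows: x %.4f y %.4f z %.4f wx %.4f wy %.4f wz %.4f'%(*(v/1000),*(w/n)))
    return np.array(p1,float),r1
E
python3 - <<'E'
from h import *
np.set_printoptions(precision=3,suppress=True)
t=env.snapshot('top'); q=env.snapshot('scene')
T=lambda a:np.array(a)/2.6+[140,130]
Q=lambda a:np.array(a)/2.6+[120,170]
x,e=fit([(t,[[149,39,51.5],[149,-39,51.5],[-149,-39,51.5],[-149,39,51.5]],T([[97,72],[178,60],[215,362],[133,374]])),
 (q,[[-149,-39,51.5],[-149,39,51.5],[149,39,51.5]],Q([[527,38],[590,38],[619,210]]))],[523,235,.15]);print('cover',x,e.tolist())
# bin: near rim corners z48, far corners z75
x,e=fit([(t,[[-156,81,48],[-156,-81,48],[156,81,75],[156,-81,75]],T([[72,388],[237,364],[25,72],[188,49]])),
 (q,[[156,81,75],[156,-81,75],[-156,-81,48],[-156,81,48]],Q([[691,212],[531,213],[514,36],[641,36]]))],[523,265,.15]);print('bin',x,e.round(1).tolist())
x,e=fit([(t,[[57,32,7],[57,-32,7],[-47,32,40],[-47,-32,40],[-9,0,102]],T([[427,176],[490,188],[405,275],[470,291],[447,240]])),
 (q,[[57,-32,7],[57,32,7]],Q([[287,140],[334,151]]))],[510,-43,-.23]);print('scoop',x,e.round(1).tolist())
x,e=fit([(t,[[85,55,6],[85,-55,6],[-85,55,6],[-85,-55,6]],T([[410,143],[516,162],[381,306],[488,326]])),
 (q,[[85,55,6],[85,-55,6],[-85,-55,6],[-85,55,6]],Q([[345,174],[260,152],[315,60],[393,76]]))],[514,-48,-.2]);print('mat',x,e.round(1).tolist())
print('scale',at(t,T([[686,110]]),71),at(q,Q([[108,122]]),71))
print(env.read_state())
E
```

```text
cover [525.677 240.72    0.14 ] [[0.49729019844880895, -0.4517433094301282], [-0.34022684650230417, 0.1870963675501116], [-0.4032714850539776, 0.2505446543005405], [0.07760762631025386, -0.08565041324334288], [-0.31264423396766006, -1.3133115445908743], [-0.37267467166651613, -1.0498440815207175], [0.3999889696602281, 4.851540796474893]]
bin [522.516 263.878   0.153] [[-1.1, 1.1], [-0.2, 0.6], [-1.0, -1.2], [0.5, -1.6], [-0.7, 0.6], [0.7, 0.1], [-1.9, -1.0], [-0.9, -0.9]]
scoop [508.791 -44.34   -0.217] [[-0.2, -0.3], [-0.7, 0.4], [0.1, -0.2], [-0.3, -0.8], [1.2, 0.0], [-0.6, -1.8], [0.5, -0.5]]
mat [512.259 -46.888  -0.174] [[-0.5, -0.4], [-0.2, -0.4], [-0.7, 0.4], [-0.3, 0.3], [-0.0, -0.1], [-1.2, -0.4], [-1.7, -0.8], [-0.1, 0.5]]
scale [[ 628.549 -271.189   71.   ]] [[ 626.844 -270.395   71.   ]]
{'time': 1.75, 'joints': array([ 1.084,  0.052,  1.401, -0.   ,  1.689, -0.07 ]), 'qd': array([-0.001, -0.001, -0.003, -0.001,  0.   , -0.001]), 'effort': array([ -0.002, -38.153, -36.03 ,  -0.   ,   0.   ,  -0.   ]), 'eef_pos': array([212.537, 480.074, 248.325]), 'eef_rot': array([3.142, 0.   , 2.725]), 'ft_force': array([-0.196, -0.217,  0.099]), 'wrist_torque': array([ 0.016,  0.02 , -0.032]), 'grasp_force': 0.0, 'gripper_width': 85.6272217215403}
```

```bash
python3 - <<'E'
from h import *
t=env.snapshot('top')
print(proj(t,[[525.7,240.7,79.5],[525.7,240.7,52]])*1.0, (proj(t,[[525.7,240.7,79.5]])-[140,130])*2.6)
p,r=go([525.7,240.7,140],tool(.147))
go([525.7,240.7,74],r,p,r)
E
```

```text
[[197.91683833 211.78557291]
 [199.83205553 212.67972461]] [[150.58377966 212.64248956]]
11 rows: x -0.0320 y -0.0172 z 0.0098 wx 0.0000 wy 0.0000 wz -0.0513
2 rows: x 0.0000 y 0.0000 z 0.0330 wx 0.0000 wy 0.0000 wz 0.0000
```

servo_tool([
  {"x":-0.032,"y":-0.0172,"z":0.0098,"wz":-0.0513},
  {"x":-0.032,"y":-0.0172,"z":0.0098,"wz":-0.0513},
  {"x":-0.032,"y":-0.0172,"z":0.0098,"wz":-0.0513},
  {"x":-0.032,"y":-0.0172,"z":0.0098,"wz":-0.0513},
  {"x":-0.032,"y":-0.0172,"z":0.0098,"wz":-0.0513},
  {"x":-0.032,"y":-0.0172,"z":0.0098,"wz":-0.0513},
  {"x":-0.032,"y":-0.0172,"z":0.0098,"wz":-0.0513},
  {"x":-0.032,"y":-0.0172,"z":0.0098,"wz":-0.0513},
])

```text
$.moves[0]: bad value
```

servo_tool([
  {"x":-0.032,"y":-0.0172,"z":0.0098,"wz":-0.0513},
  {"x":-0.032,"y":-0.0172,"z":0.0098,"wz":-0.0513},
  {"x":-0.032,"y":-0.0172,"z":0.0098,"wz":-0.0513},
  {"wx":-0.12},
])

```text
$.moves[0]: bad value
```

```bash
python3 - <<'E'
from h import *
p,r,s=cur(); print(p,s['eef_rot'],s['joints'],s['gripper_width'])
p,r=go([525.7,240.7,140],tool(.147))
go([525.7,240.7,74],r,p,r)
E
```

```text
[212.51775103 480.06793589 248.29803241] [3.14157156e+00 1.90071230e-05 2.72480761e+00] [ 1.08370973e+00  5.22193227e-02  1.40073005e+00 -1.76006797e-05
  1.68862091e+00 -7.03036275e-02] 85.1275664493391
11 rows: x -0.0320 y -0.0172 z 0.0098 wx 0.0000 wy 0.0000 wz -0.0513
2 rows: x 0.0000 y 0.0000 z 0.0330 wx 0.0000 wy 0.0000 wz 0.0000
```

servo_tool([
  {"wx":0,"wy":0,"wz":-0.0513,"x":-0.032,"y":-0.0172,"z":0.0098,"grip":100},
  {"wx":0,"wy":0,"wz":-0.0513,"x":-0.032,"y":-0.0172,"z":0.0098,"grip":100},
  {"wx":0,"wy":0,"wz":-0.0513,"x":-0.032,"y":-0.0172,"z":0.0098,"grip":100},
  {"wx":0,"wy":0,"wz":-0.0513,"x":-0.032,"y":-0.0172,"z":0.0098,"grip":100},
  {"wx":0,"wy":0,"wz":-0.0513,"x":-0.032,"y":-0.0172,"z":0.0098,"grip":100},
  {"wx":0,"wy":0,"wz":-0.0513,"x":-0.032,"y":-0.0172,"z":0.0098,"grip":100},
  {"wx":0,"wy":0,"wz":-0.0513,"x":-0.032,"y":-0.0172,"z":0.0098,"grip":100},
  {"wx":0,"wy":0,"wz":-0.0513,"x":-0.032,"y":-0.0172,"z":0.0098,"grip":100},
])

```text
time: 2.47
eef_pos: [428.7, 286.1, 169.8]
eef_rot: [3.141, 0.001, 3.138]
ft_force: [-0.1, 1.2, 0.6]
gripper_width: 85.4
grasp_force: 0.0
```

servo_tool([
  {"wx":0,"wy":0,"wz":-0.0513,"x":-0.032,"y":-0.0172,"z":0.0098,"grip":70},
  {"wx":0,"wy":0,"wz":-0.0513,"x":-0.032,"y":-0.0172,"z":0.0098,"grip":70},
  {"wx":0,"wy":0,"wz":-0.0513,"x":-0.032,"y":-0.0172,"z":0.0098,"grip":70},
  {"wx":-0.12,"wy":0,"wz":0,"x":0,"y":0,"z":0,"grip":70},
])

```text
time: 2.8
eef_pos: [528.0, 238.8, 135.4]
eef_rot: [3.024, -0.005, -2.992]
ft_force: [-0.9, 0.2, -0.9]
gripper_width: 60.3
grasp_force: 0.0
```

```bash
python3 - <<'E'
from h import *
p,r,s=cur(); print(p,s['eef_rot'],s['joints'],s['gripper_width'])
p,r=go([525.7,240.7,140],tool(.147))
go([525.7,240.7,74],r,p,r)
E
```

```text
[528.03114723 238.83159743 135.36071331] [ 3.02406608 -0.00533591 -2.99225837] [ 0.30784615  0.25127241  1.41140316  0.11753306  1.46627015 -1.42350745] 60.29454015234127
1 rows: x 0.0021 y 0.0027 z -0.0043 wx 0.1175 wy -0.0055 wz 0.0020
2 rows: x 0.0000 y 0.0000 z 0.0330 wx 0.0000 wy 0.0000 wz 0.0000
```

servo_tool([
  {"wx":0.12,"wy":0,"wz":0,"x":0,"y":0,"z":0,"grip":60},
  {"wx":0,"wy":0,"wz":0,"x":0,"y":0,"z":0.031,"grip":60},
  {"wx":0,"wy":0,"wz":0,"x":0,"y":0,"z":0.031,"grip":60},
  {"wx":0,"wy":0,"wz":0,"x":0,"y":0,"z":0,"grip":60},
])

```text
time: 3.13
eef_pos: [522.4, 239.0, 71.8]
eef_rot: [-3.139, -0.011, -2.994]
ft_force: [-1.0, -0.5, -2.5]
gripper_width: 51.2
grasp_force: 0.0
```

```bash
python3 - <<'E'
from h import *
go([525.7,240.7,74],tool(.147),vmax=20); print(cur()[0])
E
```

```text
1 rows: x -0.0035 y 0.0012 z -0.0022 wx -0.0023 wy -0.0108 wz 0.0004
[522.39869598 238.98998207  71.821337  ]
```

servo_tool([
  {"wx":0,"wy":-0.01,"wz":0,"x":-0.002,"y":0.001,"z":-0.002,"grip":0},
  {"wx":0,"wy":0,"wz":0,"x":0,"y":0,"z":0,"grip":0},
  {"wx":0,"wy":0,"wz":0,"x":0,"y":0,"z":0,"grip":0},
  {"wx":0,"wy":0,"wz":0,"x":0,"y":0,"z":0,"grip":0},
  {"wx":0,"wy":0,"wz":0,"x":0,"y":0,"z":0,"grip":0},
  {"wx":0,"wy":0,"wz":0,"x":0,"y":0,"z":0,"grip":0},
], newtons=30)

```text
time: 3.63
eef_pos: [528.8, 242.2, 83.5]
eef_rot: [3.14, 0.015, -2.994]
ft_force: [-1.0, -0.8, 7.3]
gripper_width: 12.9
grasp_force: 31.7
```

servo_tool([
  {"wx":0,"wy":0,"wz":0,"x":0,"y":0.012,"z":0,"grip":0},
  {"wx":0,"wy":0,"wz":0,"x":0,"y":0.012,"z":0,"grip":0},
  {"wx":0,"wy":0,"wz":0,"x":0,"y":0.012,"z":0,"grip":0},
  {"wx":0,"wy":0,"wz":0,"x":0,"y":0.012,"z":0,"grip":0},
  {"wx":0,"wy":0,"wz":0,"x":0,"y":0,"z":0,"grip":0},
])

```text
time: 4.05
eef_pos: [521.2, 291.5, 83.5]
eef_rot: [3.139, 0.015, -2.992]
ft_force: [-1.4, 0.6, 7.1]
gripper_width: 13.2
grasp_force: 31.7
```

servo_tool([
  {"wx":0,"wy":0,"wz":0,"x":0,"y":0.008,"z":-0.008,"grip":0},
  {"wx":0,"wy":0,"wz":0,"x":0,"y":0.008,"z":0,"grip":0},
  {"wx":0,"wy":0,"wz":0,"x":0,"y":0,"z":0,"grip":0},
  {"wx":0,"wy":0,"wz":0,"x":0,"y":0,"z":0,"grip":0},
])

```text
time: 4.38
eef_pos: [517.3, 304.8, 86.3]
eef_rot: [-3.141, 0.008, -2.994]
ft_force: [4.5, 2.6, -14.4]
gripper_width: 13.1
grasp_force: 32.0
```

servo_tool([
  {"wx":0,"wy":0,"wz":0,"x":0,"y":0.008,"z":0,"grip":0},
  {"wx":0,"wy":0,"wz":0,"x":0,"y":0,"z":0,"grip":0},
  {"wx":0,"wy":0,"wz":0,"x":0,"y":0,"z":0,"grip":0},
])

```text
time: 4.63
eef_pos: [516.6, 309.0, 86.4]
eef_rot: [-3.133, 0.006, -2.996]
ft_force: [3.3, -14.4, -10.2]
gripper_width: 12.9
grasp_force: 32.7
```

servo_tool([
  {"wx":0,"wy":0,"wz":0,"x":0,"y":-0.003,"z":0,"grip":50},
  {"wx":0,"wy":0,"wz":0,"x":0,"y":0,"z":0,"grip":50},
  {"wx":0,"wy":0,"wz":0,"x":0,"y":0,"z":0,"grip":50},
  {"wx":0,"wy":0,"wz":0,"x":0,"y":0,"z":0,"grip":50},
  {"wx":0,"wy":0,"wz":0,"x":0,"y":0,"z":-0.04,"grip":70},
  {"wx":0,"wy":0,"wz":0,"x":0,"y":0,"z":-0.04,"grip":70},
  {"wx":0,"wy":0,"wz":0,"x":0.03,"y":-0.02,"z":-0.01,"grip":70},
  {"wx":0,"wy":0,"wz":0,"x":0.01,"y":-0.04,"z":0,"grip":70},
])

```text
time: 5.3
eef_pos: [485.6, 247.9, 183.8]
eef_rot: [3.137, 0.019, -2.989]
ft_force: [1.4, -0.4, -0.6]
gripper_width: 59.7
grasp_force: 0.0
```

```bash
python3 - <<'E'
from h import *
sx,sy,yw=508.8,-44.3,-.217
g=np.array([sx,sy])-32*np.array([np.cos(yw),np.sin(yw)])
print(cur()[0],g)
p,r=go([*g,185],tool(yw)); go([*g,92],r,p,r)
E
```

```text
[485.58226427 247.90861845 183.84403729] [477.55047214 -37.4103695 ]
8 rows: x 0.0007 y -0.0359 z -0.0003 wx 0.0010 wy 0.0023 wz 0.0462
3 rows: x 0.0000 y 0.0000 z 0.0310 wx 0.0000 wy 0.0000 wz 0.0000
```

servo_tool([
  {"wx":0,"wy":0.0023,"wz":0.0462,"x":0.0007,"y":-0.0359,"z":0,"grip":60},
  {"wx":0,"wy":0.0023,"wz":0.0462,"x":0.0007,"y":-0.0359,"z":0,"grip":60},
  {"wx":0,"wy":0.0023,"wz":0.0462,"x":0.0007,"y":-0.0359,"z":0,"grip":60},
  {"wx":0,"wy":0.0023,"wz":0.0462,"x":0.0007,"y":-0.0359,"z":0,"grip":60},
  {"wx":0,"wy":0.0023,"wz":0.0462,"x":0.0007,"y":-0.0359,"z":0,"grip":60},
  {"wx":0,"wy":0.0023,"wz":0.0462,"x":0.0007,"y":-0.0359,"z":0,"grip":60},
  {"wx":0,"wy":0.0023,"wz":0.0462,"x":0.0007,"y":-0.0359,"z":0,"grip":60},
  {"wx":0,"wy":0.0023,"wz":0.0462,"x":0.0007,"y":-0.0359,"z":0,"grip":60},
])

```text
time: 5.97
eef_pos: [476.0, -42.2, 178.8]
eef_rot: [3.141, -0.007, 2.918]
ft_force: [0.9, -0.7, 0.1]
gripper_width: 51.0
grasp_force: 0.0
```

```bash
python3 - <<'E'
from h import *
t=env.snapshot('top'); q=env.snapshot('scene')
a=t['image'][135:285,140:240]; b=q['image'][175:275,300:400]
a=cv2.resize(a,None,fx=4,fy=4,interpolation=2); b=cv2.resize(b,None,fx=4,fy=4,interpolation=2)
im=np.zeros((600,800,3),np.uint8); im[:,:400]=a; im[:400,400:]=b
cv2.imwrite('pics/bay.png',im[...,::-1])
g=[477.55,-37.4]
p,r=go([*g,145],tool(-.217)); go([*g,92],r,p,r); print(cur()[0],cur()[2]['eef_rot'],cur()[2]['joints'])
E
```

```text
1 rows: x -0.0005 y 0.0075 z 0.0338 wx -0.0005 wy -0.0069 wz -0.0115
2 rows: x 0.0000 y 0.0000 z 0.0265 wx 0.0000 wy 0.0000 wz 0.0000
[475.63749749 -44.64707398 178.7875954 ] [-3.14102283 -0.00693664  2.91308147] [-1.70817799e-01 -4.44360552e-02  1.63658569e+00 -1.68924428e-04
  1.55640097e+00 -1.51310190e+00]
```

View pics/bay.png

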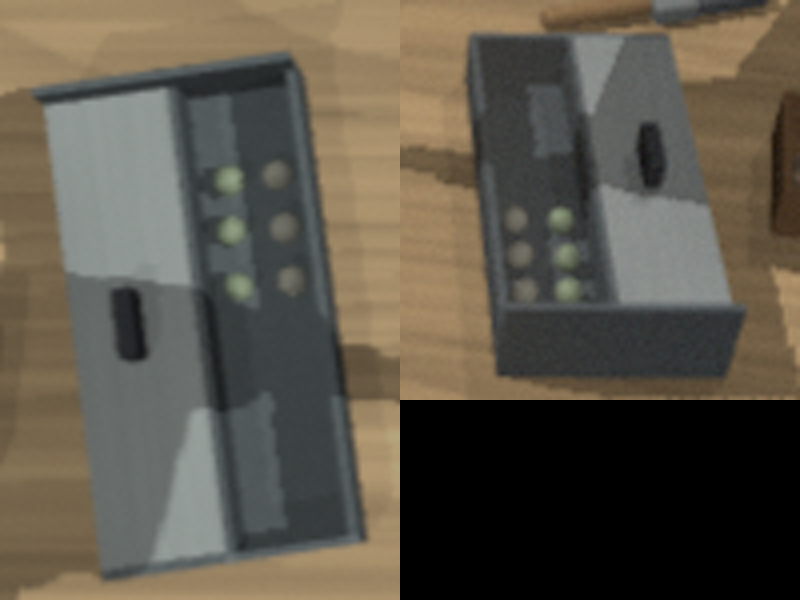

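Crop: the cover is over the left bay (knob at crop (125,320)), the right bay is open and holds six pieces in two rows (left panel x≈228–290, y≈175–285).

```bash
python3 - <<'E'
from h import *
np.set_printoptions(precision=2,suppress=True)
t=env.snapshot('top'); q=env.snapshot('scene')
T=lambda a:np.array(a)/4+[140,135]; Q=lambda a:np.array(a)/4+[300,175]
tl=[[-156,81,48],[-156,-81,48],[156,81,75],[156,-81,75]]; tp=T([[105,579],[366,542],[35,92],[293,54]])
ql=[[156,81,75],[156,-81,75],[-156,-81,48],[-156,81,48]]; qp=Q([[345,308],[97,306],[69,36],[268,36]])
for o in([(t,tl,tp)],[(q,ql,qp)],[(t,tl,tp),(q,ql,qp)]):
    x,e=fit(o,[523,265,.15]); print(x,e.round(1).tolist())
c,s=np.cos(x[2]),np.sin(x[2]); M=np.array([[c,s],[-s,c]])
P=np.array([[228,180],[231,230],[238,285],[275,175],[284,227],[290,280]]); W=at(t,T(P),15)[:,:2]
print((W-x[:2])@M.T)
P=np.array([[160,217],[167,254],[168,290],[116,219],[119,254],[124,290]]); W=at(q,Q(P),15)[:,:2]
print((W-x[:2])@M.T)
print('knob end in bin',M@(np.array([516.6,309])-x[:2]))
E
```

```text
[521.29 263.33   0.15] [[0.5, 1.1], [-0.4, 0.6], [0.1, -1.0], [-0.2, -0.7]]
[522.98 266.4    0.14] [[-0.9, 0.7], [0.9, 0.5], [-0.1, -1.2], [0.1, -0.6]]
[522.09 264.47   0.15] [[-0.3, 0.7], [-1.1, 0.5], [-0.1, -1.5], [-0.3, -0.9], [-1.2, 0.2], [0.6, 0.3], [-1.0, -1.3], [-0.9, -1.0]]
[[ 90.52 -21.56]
 [ 57.38 -19.37]
 [ 20.79 -19.37]
 [ 89.46 -52.52]
 [ 54.45 -53.97]
 [ 19.24 -53.4 ]]
[[ 18.08 -18.62]
 [ 55.13 -17.41]
 [ 89.8  -20.49]
 [ 20.37 -52.  ]
 [ 55.38 -52.9 ]
 [ 90.02 -52.39]]
knob end in bin [ 1.14 44.85]
```

servo_tool([
  {"wx":0,"wy":-0.007,"wz":-0.011,"x":-0.0005,"y":0.0075,"z":0.034,"grip":60},
  {"wx":0,"wy":0,"wz":0,"x":0,"y":0,"z":0,"grip":60},
  {"wx":0,"wy":0,"wz":0,"x":0,"y":0,"z":0,"grip":60},
])

```text
time: 6.42
eef_pos: [477.0, -32.3, 142.9]
eef_rot: [3.141, -0.006, 2.933]
ft_force: [0.5, 0.5, -0.8]
gripper_width: 51.5
grasp_force: 0.0
```

```bash
python3 - <<'E'
from h import *
print(cur()[0],cur()[2]['eef_rot'])
p,r=go([477.55,-37.4,92],tool(-.217)) 
E
```

```text
[476.99935782 -32.30837158 142.86520967] [ 3.14124215 -0.00559051  2.93297195]
2 rows: x -0.0009 y -0.0024 z 0.0254 wx 0.0002 wy -0.0028 wz 0.0042
```

servo_tool([
  {"wx":0,"wy":-0.003,"wz":0.003,"x":-0.0005,"y":-0.003,"z":0.025,"grip":60},
  {"wx":0,"wy":0,"wz":0,"x":0,"y":0,"z":0,"grip":60},
  {"wx":0,"wy":0,"wz":0,"x":0,"y":0,"z":0,"grip":60},
  {"wx":0,"wy":0,"wz":0,"x":0,"y":0,"z":0,"grip":60},
  {"wx":0,"wy":0,"wz":0,"x":0,"y":0,"z":0,"grip":60},
])

```text
time: 6.83
eef_pos: [478.5, -36.6, 120.6]
eef_rot: [3.141, 0.004, 2.928]
ft_force: [0.5, 0.5, 0.2]
gripper_width: 51.1
grasp_force: 0.0
```

```bash
python3 - <<'E'
from h import *
print(cur()[0],cur()[2]['eef_rot'],cur()[2]['qd'])
p,r=go([477.55,-37.4,92],tool(-.217)) 
E
```

```text
[478.48289322 -36.63698681 120.63290619] [3.14099906 0.00363756 2.92784404] [-0.00238997 -0.00033464  0.00535826 -0.00249022 -0.00783867 -0.00107341]
1 rows: x 0.0009 y -0.0010 z 0.0286 wx 0.0006 wy 0.0036 wz 0.0033
```

Close on the grip at 100 N.

servo_tool([
  {"wx":0,"wy":0,"wz":0.003,"x":0.001,"y":-0.001,"z":0.015,"grip":60},
  {"wx":0,"wy":0,"wz":0,"x":0,"y":0,"z":0.013,"grip":60},
  {"wx":0,"wy":0,"wz":0,"x":0,"y":0,"z":0,"grip":60},
  {"wx":0,"wy":0,"wz":0,"x":0,"y":0,"z":0,"grip":40},
  {"wx":0,"wy":0,"wz":0,"x":0,"y":0,"z":0,"grip":25},
  {"wx":0,"wy":0,"wz":0,"x":0,"y":0,"z":0,"grip":0},
  {"wx":0,"wy":0,"wz":0,"x":0,"y":0,"z":0,"grip":0},
  {"wx":0,"wy":0,"wz":0,"x":0,"y":0,"z":0,"grip":0},
], newtons=100)

```text
time: 7.5
eef_pos: [477.5, -37.6, 92.5]
eef_rot: [3.141, 0.004, 2.925]
ft_force: [-0.9, 0.6, 6.8]
gripper_width: 14.5
grasp_force: 98.7
```

servo_tool([
  {"wx":0,"wy":0,"wz":0,"x":0,"y":0,"z":0,"grip":0},
  {"wx":0,"wy":0,"wz":0,"x":0,"y":0,"z":0,"grip":0},
  {"wx":0,"wy":0,"wz":0,"x":0,"y":0,"z":0,"grip":0},
])

```text
time: 7.75
eef_pos: [477.5, -37.6, 92.5]
eef_rot: [3.141, 0.004, 2.925]
ft_force: [-0.0, 0.6, 6.6]
gripper_width: 14.4
grasp_force: 98.7
```

```bash
python3 - <<'E'
from h import *
print(cur()[0],cur()[2]['eef_rot'],cur()[2]['joints'],cur()[2]['ft_force'])
t=env.snapshot('top'); q=env.snapshot('scene')
a=cv2.resize(t['image'][160:280,260:360],None,fx=4,fy=4,interpolation=2);b=cv2.resize(q['image'][140:260,190:290],None,fx=4,fy=4,interpolation=2)
cv2.imwrite('pics/grasp.png',np.hstack([a,b])[...,::-1])
E
```

```text
[477.50181127 -37.58970673  92.51296463] [3.14089038 0.00425784 2.92453149] [-1.55917877e-01  3.26037141e-02  1.73936484e+00  4.50253219e-04
  1.36533132e+00 -1.50974545e+00] [-0.04460809  0.59119242  6.60990036]
```

View pics/grasp.png

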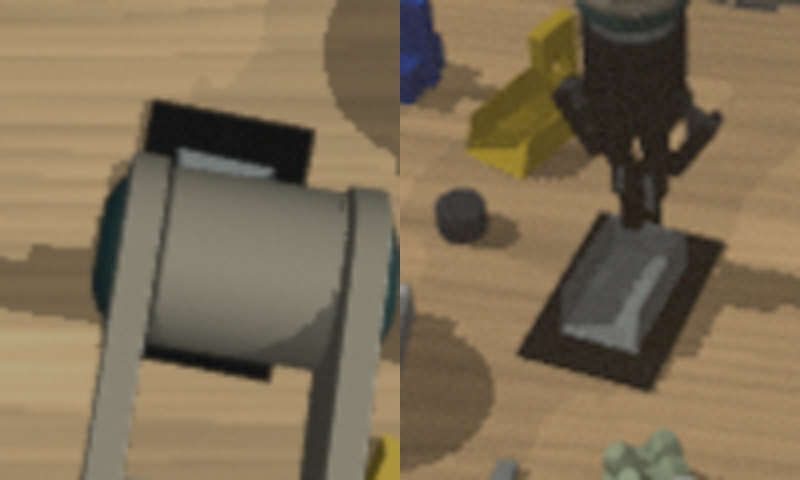

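Scene crop shows the grip held between the fingers with the scoop flat on the mat. Lift and carry over the bare end of the bay.

```bash
cat >> h.py <<'E'
BIN=np.array([521.8,267.3]);BY=.147
def bw(x,y,z,b=None):
    b=BIN if b is None else b; c,s=np.cos(BY),np.sin(BY); return [b[0]+c*x-s*y,b[1]+s*x+c*y,z]
def inbin(p): c,s=np.cos(BY),np.sin(BY); d=np.array(p[:2])-BIN; return np.array([c*d[0]+s*d[1],-s*d[0]+c*d[1]])
E
python3 - <<'E'
from h import *
p,r,_=cur(); p,r=go(p+[0,0,85],r); p,r=go(bw(-112,-39,178),tool(BY),p,r,vmax=30); go(bw(-112,-39,130),tool(BY),p,r)
E
```

```text
3 rows: x -0.0001 y 0.0000 z -0.0283 wx 0.0000 wy 0.0000 wz 0.0000
9 rows: x 0.0083 y 0.0275 z -0.0001 wx -0.0000 wy 0.0005 wz -0.0404
2 rows: x 0.0000 y 0.0000 z 0.0240 wx 0.0000 wy 0.0000 wz 0.0000
```

servo_tool([
  {"wx":0,"wy":0,"wz":0,"x":0,"y":0,"z":-0.0285,"grip":0},
  {"wx":0,"wy":0,"wz":0,"x":0,"y":0,"z":-0.0285,"grip":0},
  {"wx":0,"wy":0,"wz":0,"x":0,"y":0,"z":-0.0285,"grip":0},
  {"wx":0,"wy":0,"wz":-0.0404,"x":0.0083,"y":0.0275,"z":0,"grip":0},
  {"wx":0,"wy":0,"wz":-0.0404,"x":0.0083,"y":0.0275,"z":0,"grip":0},
  {"wx":0,"wy":0,"wz":-0.0404,"x":0.0083,"y":0.0275,"z":0,"grip":0},
  {"wx":0,"wy":0,"wz":-0.0404,"x":0.0083,"y":0.0275,"z":0,"grip":0},
  {"wx":0,"wy":0,"wz":-0.0404,"x":0.0083,"y":0.0275,"z":0,"grip":0},
])

```text
time: 8.52
eef_pos: [453.5, 105.3, 176.3]
eef_rot: [3.142, 0.001, 3.128]
ft_force: [0.6, -0.2, -1.4]
gripper_width: 14.3
grasp_force: 97.8
```

servo_tool([
  {"wx":0,"wy":0,"wz":-0.0404,"x":0.0083,"y":0.0275,"z":0,"grip":0},
  {"wx":0,"wy":0,"wz":-0.0404,"x":0.0083,"y":0.0275,"z":0,"grip":0},
  {"wx":0,"wy":0,"wz":-0.0404,"x":0.0083,"y":0.0275,"z":0,"grip":0},
  {"wx":0,"wy":0,"wz":-0.0404,"x":0.0083,"y":0.0275,"z":0,"grip":0},
  {"wx":0,"wy":0,"wz":0,"x":0,"y":0,"z":0.01,"grip":0},
  {"wx":0,"wy":0,"wz":0,"x":0,"y":0,"z":0,"grip":0},
  {"wx":0,"wy":0,"wz":0,"x":0,"y":0,"z":0,"grip":0},
  {"wx":0,"wy":0,"wz":0,"x":0,"y":0,"z":0,"grip":0},
])

```text
time: 9.18
eef_pos: [416.2, 211.6, 166.4]
eef_rot: [-3.141, 0.001, -2.996]
ft_force: [0.4, -0.1, -0.9]
gripper_width: 14.3
grasp_force: 98.0
```

```bash
python3 - <<'E'
from h import *
p,r,s=cur(); print(p,s['eef_rot'],inbin(p),s['gripper_width'],s['grasp_force'])
go(bw(-112,-39,145),tool(BY),p,r)
t=env.snapshot('top'); q=env.snapshot('scene')
a=cv2.resize(t['image'][135:285,140:240],None,fx=4,fy=4,interpolation=2); b=cv2.resize(q['image'][130:280,300:400],None,fx=4,fy=4,interpolation=2)
cv2.imwrite('pics/over.png',np.hstack([a,b])[...,::-1])
E
```

```text
[416.17896889 211.60918159 166.35917776] [-3.14109871e+00  1.13832478e-03 -2.99647137e+00] [-112.63900047  -39.6197557 ] 14.34509927697577 97.99766421318054
1 rows: x -0.0006 y 0.0006 z 0.0214 wx -0.0005 wy 0.0011 wz -0.0019
```

View pics/over.png

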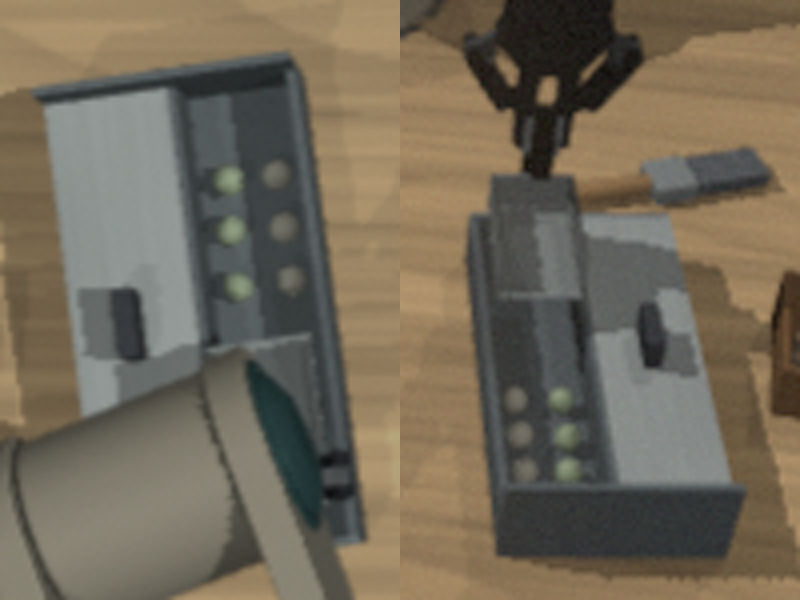

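Scoop is level, held over the bare end; lip corners at right panel (500,296),(580,298), left panel right-corner (310,335). Check its place against the bay with those same pixels.

```bash
python3 - <<'E'
from h import *
np.set_printoptions(precision=1,suppress=True)
t=env.snapshot('top'); q=env.snapshot('scene')
for s,P in((q,np.array([[100,296],[180,298]])/4+[300,130]),(t,np.array([[310,335],[213,349]])/4+[140,135])):
    for w in at(s,P,80.5): print(inbin(w))
p,r,_=cur(); p,r=go(bw(-112,-39,115),tool(BY),p,r); go(bw(-112,-39,92),tool(BY),p,r)
E
```

```text
[-23.4 -69.2]
[-21.8  -9.9]
[-24.  -72.7]
[-24.2 -12.5]
2 rows: x -0.0002 y 0.0002 z 0.0258 wx -0.0000 wy 0.0009 wz -0.0010
1 rows: x 0.0000 y 0.0000 z 0.0230 wx 0.0000 wy 0.0000 wz 0.0000
```

servo_tool([
  {"wx":0,"wy":0.001,"wz":-0.002,"x":0,"y":0.002,"z":0.025,"grip":0},
  {"wx":0,"wy":0,"wz":0,"x":0,"y":0,"z":0.02,"grip":0},
  {"wx":0,"wy":0,"wz":0,"x":0,"y":0,"z":0.006,"grip":0},
  {"wx":0,"wy":0,"wz":0,"x":0,"y":0,"z":0.006,"grip":0},
  {"wx":0,"wy":0,"wz":0,"x":0,"y":0,"z":0.006,"grip":0},
  {"wx":0,"wy":0,"wz":0,"x":0,"y":0,"z":0,"grip":0},
  {"wx":0,"wy":0,"wz":0,"x":0,"y":0,"z":0,"grip":0},
])

```text
time: 9.97
eef_pos: [416.0, 214.4, 104.0]
eef_rot: [3.141, 0.001, -2.993]
ft_force: [-0.7, -0.1, -1.8]
gripper_width: 14.2
grasp_force: 98.0
```

servo_tool([
  {"wx":0,"wy":0,"wz":0,"x":0,"y":0,"z":0.006,"grip":0},
  {"wx":0,"wy":0,"wz":0,"x":0,"y":0,"z":0.005,"grip":0},
  {"wx":0,"wy":0,"wz":0,"x":0,"y":0,"z":0,"grip":0},
  {"wx":0,"wy":0,"wz":0,"x":0,"y":0,"z":0,"grip":0},
])

```text
time: 10.3
eef_pos: [415.6, 214.3, 92.2]
eef_rot: [-3.141, 0.0, -2.993]
ft_force: [-0.8, -0.5, -2.5]
gripper_width: 14.8
grasp_force: 98.2
```

```bash
python3 - <<'E'
from h import *
p,r,s=cur(); print(p,s['eef_rot'],inbin(p),s['ft_force'],s['wrist_torque'])
E
```

```text
[415.57506997 214.34873433  92.17139574] [-3.14140586e+00  7.37656216e-05 -2.99304446e+00] [-112.83512086  -36.82129542] [-0.75800555 -0.46281981 -2.51353083] [-0.00016207 -0.00067497  0.02007377]
```

servo_tool([
  {"wx":0,"wy":0,"wz":0,"x":0,"y":0.006,"z":0,"grip":0},
  {"wx":0,"wy":0,"wz":0,"x":0,"y":0,"z":0,"grip":0},
  {"wx":0,"wy":0,"wz":0,"x":0,"y":0,"z":0,"grip":0},
  {"wx":0,"wy":0,"wz":0,"x":0,"y":0,"z":0,"grip":0},
])

```text
time: 10.63
eef_pos: [415.2, 217.3, 92.2]
eef_rot: [-3.134, -0.001, -2.994]
ft_force: [1.2, -16.5, 1.4]
gripper_width: 14.2
grasp_force: 99.0
```

servo_tool([
  {"wx":0,"wy":0,"wz":0,"x":0,"y":-0.006,"z":0,"grip":0},
  {"wx":0,"wy":0,"wz":0,"x":0,"y":-0.006,"z":0,"grip":0},
  {"wx":0,"wy":0,"wz":0,"x":0,"y":0,"z":0,"grip":0},
  {"wx":0,"wy":0,"wz":0,"x":0,"y":0,"z":0,"grip":0},
  {"wx":0,"wy":0,"wz":0,"x":0,"y":0,"z":0,"grip":0},
])

```text
time: 11.05
eef_pos: [416.6, 208.6, 92.4]
eef_rot: [3.142, 0.001, -2.993]
ft_force: [0.9, -0.1, -0.9]
gripper_width: 13.9
grasp_force: 99.1
```

servo_tool([
  {"wx":0,"wy":0,"wz":0,"x":0,"y":0.004,"z":0,"grip":0},
  {"wx":0,"wy":0.01,"wz":0,"x":0,"y":0,"z":0.002,"grip":0},
  {"wx":0,"wy":0,"wz":0,"x":0,"y":0,"z":0,"grip":0},
  {"wx":0,"wy":0,"wz":0,"x":0,"y":0,"z":0,"grip":0},
])

```text
time: 11.38
eef_pos: [416.9, 213.3, 91.7]
eef_rot: [3.141, -0.007, -2.992]
ft_force: [-2.4, 1.1, 4.6]
gripper_width: 14.5
grasp_force: 100.3
```

```bash
python3 - <<'E'
from h import *
p,r,s=cur(); print(p,s['eef_rot'],inbin(p),s['ft_force'],s['wrist_torque'])
E
```

```text
[416.87853537 213.2988783   91.73025991] [ 3.14063872 -0.00679095 -2.9923252 ] [-111.69948704  -38.05074877] [-2.35787634  1.14074394  4.55178914] [ 0.19519341 -0.22392548  0.00968806]
```

Light contact (≈6 N). Advance.

servo_tool([
  {"wx":0,"wy":0,"wz":0,"x":-0.01,"y":0,"z":0,"grip":0},
  {"wx":0,"wy":0,"wz":0,"x":-0.012,"y":0,"z":0,"grip":0},
  {"wx":0,"wy":0,"wz":0,"x":-0.012,"y":0,"z":0,"grip":0},
  {"wx":0,"wy":0,"wz":0,"x":-0.012,"y":0,"z":0,"grip":0},
  {"wx":0,"wy":0,"wz":0,"x":-0.012,"y":0,"z":0,"grip":0},
  {"wx":0,"wy":0,"wz":0,"x":-0.012,"y":0,"z":0,"grip":0},
  {"wx":0,"wy":0,"wz":0,"x":-0.01,"y":0,"z":0,"grip":0},
  {"wx":0,"wy":0,"wz":0,"x":-0.01,"y":0,"z":0,"grip":0},
])

```text
time: 12.05
eef_pos: [506.6, 226.7, 91.5]
eef_rot: [3.141, -0.006, -2.993]
ft_force: [-3.8, -0.4, 8.9]
gripper_width: 14.2
grasp_force: 100.5
```

```bash
python3 - <<'E'
from h import *
p,r,s=cur(); print(p,s['eef_rot'],inbin(p),s['ft_force'],s['wrist_torque'])
E
```

```text
[506.638973   226.67152029  91.54077509] [ 3.14078654 -0.00592732 -2.99252091] [-20.94841464 -37.96964612] [-3.79196123 -0.36051381  8.8840786 ] [-0.07058178 -0.06647317 -0.06417297]
```

servo_tool([
  {"wx":0,"wy":0,"wz":0,"x":-0.009,"y":0,"z":0,"grip":0},
  {"wx":0,"wy":0,"wz":0,"x":-0.009,"y":0,"z":0,"grip":0},
  {"wx":0,"wy":0,"wz":0,"x":-0.009,"y":0,"z":0,"grip":0},
  {"wx":0,"wy":0,"wz":0,"x":-0.009,"y":0,"z":0,"grip":0},
  {"wx":0,"wy":0,"wz":0,"x":-0.008,"y":0,"z":0,"grip":0},
  {"wx":0,"wy":0,"wz":0,"x":-0.008,"y":0,"z":0,"grip":0},
  {"wx":0,"wy":0,"wz":0,"x":-0.008,"y":0,"z":0,"grip":0},
  {"wx":0,"wy":0,"wz":0,"x":-0.008,"y":0,"z":0,"grip":0},
])

```text
time: 12.72
eef_pos: [573.8, 236.8, 91.6]
eef_rot: [3.141, -0.005, -2.992]
ft_force: [-4.6, -0.2, 12.6]
gripper_width: 14.4
grasp_force: 101.0
```

servo_tool([
  {"wx":0,"wy":0,"wz":0,"x":-0.006,"y":0,"z":0,"grip":0},
  {"wx":0,"wy":0,"wz":0,"x":0,"y":0,"z":0,"grip":0},
  {"wx":0,"wy":0,"wz":0,"x":0,"y":0,"z":0,"grip":0},
])

```text
time: 12.97
eef_pos: [580.5, 237.8, 91.6]
eef_rot: [3.14, -0.003, -2.993]
ft_force: [2.6, 0.6, 7.2]
gripper_width: 14.1
grasp_force: 100.7
```

```bash
python3 - <<'E'
from h import *
p,r,s=cur(); print(p,s['eef_rot'],inbin(p),s['ft_force'],s['wrist_torque'])
t=env.snapshot('top'); q=env.snapshot('scene')
a=cv2.resize(t['image'][135:285,140:240],None,fx=4,fy=4,interpolation=2); b=cv2.resize(q['image'][130:280,300:400],None,fx=4,fy=4,interpolation=2)
cv2.imwrite('pics/scoop1.png',np.hstack([a,b])[...,::-1])
E
```

```text
[580.45487897 237.78077805  91.55833447] [ 3.14047719e+00 -2.64511666e-03 -2.99263876e+00] [ 53.69856829 -37.79210308] [2.64943445 0.61689254 7.22426348] [ 0.15511295 -0.75259511 -0.00600529]
```

View pics/scoop1.png

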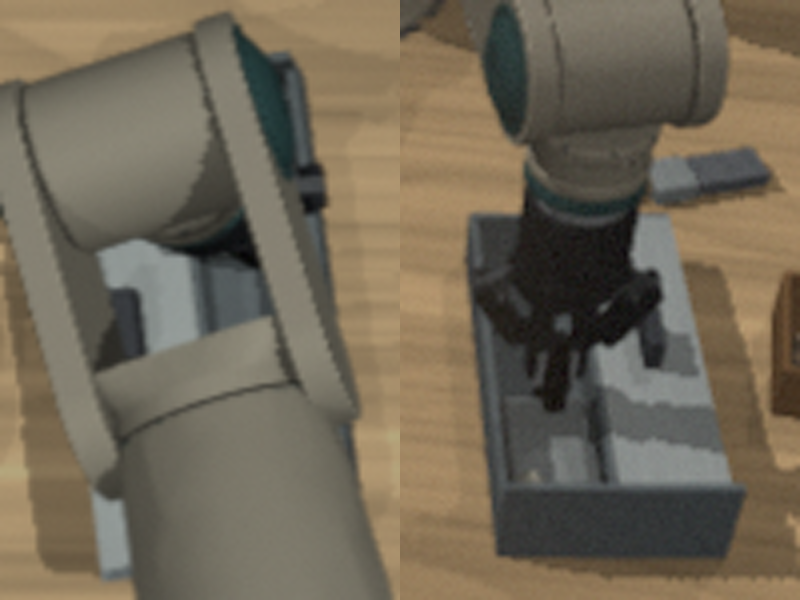

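Right panel: the pieces are bunched at the far wall (one visible at (530,475)), lip about 7 mm from the wall. Push to the wall.

servo_tool([
  {"wx":0,"wy":0,"wz":0,"x":-0.004,"y":0,"z":0,"grip":0},
  {"wx":0,"wy":0,"wz":0,"x":-0.004,"y":0,"z":0,"grip":0},
  {"wx":0,"wy":0,"wz":0,"x":-0.002,"y":0,"z":0,"grip":0},
  {"wx":0,"wy":0,"wz":0,"x":0,"y":0,"z":0,"grip":0},
  {"wx":0,"wy":0,"wz":0,"x":0,"y":0,"z":0,"grip":0},
])

```text
time: 13.48
eef_pos: [587.6, 239.0, 92.1]
eef_rot: [3.141, -0.01, -2.992]
ft_force: [-15.6, -2.6, 19.3]
gripper_width: 14.2
grasp_force: 102.0
```

```bash
python3 - <<'E'
from h import *
p,r,s=cur(); print(p,s['eef_rot'],inbin(p),s['ft_force'],s['wrist_torque'])
f=np.array([np.cos(BY),np.sin(BY),0]); piv=p-18*f-[0,0,86.5]
for phi in(.25,.5):
    M=R.from_rotvec(-phi*np.array([-np.sin(BY),np.cos(BY),0]))
    go(piv+M.apply(p-piv)+[0,0,2],M*r,p,r,wmax=.085)
E
```

```text
[587.56182178 239.02873859  92.06581467] [ 3.14103197 -0.01020537 -2.99213817] [ 60.91165252 -37.59856396] [-15.64566342  -2.64136808  19.333792  ] [-0.50914261  2.03140995 -0.05971834]
3 rows: x 0.0072 y 0.0000 z -0.0018 wx 0.0002 wy -0.0833 wz -0.0000
6 rows: x 0.0072 y 0.0000 z -0.0015 wx 0.0002 wy -0.0833 wz -0.0000
```

servo_tool([
  {"wx":0,"wy":-0.083,"wz":0,"x":0.007,"y":0,"z":-0.002,"grip":0},
  {"wx":0,"wy":-0.083,"wz":0,"x":0.007,"y":0,"z":-0.0015,"grip":0},
  {"wx":0,"wy":-0.083,"wz":0,"x":0.007,"y":0,"z":-0.0015,"grip":0},
  {"wx":0,"wy":-0.083,"wz":0,"x":0.007,"y":0,"z":-0.0015,"grip":0},
  {"wx":0,"wy":-0.083,"wz":0,"x":0.007,"y":0,"z":-0.0015,"grip":0},
  {"wx":0,"wy":-0.083,"wz":0,"x":0.007,"y":0,"z":-0.0015,"grip":0},
  {"wx":0,"wy":0,"wz":0,"x":0,"y":0,"z":0,"grip":0},
  {"wx":0,"wy":0,"wz":0,"x":0,"y":0,"z":0,"grip":0},
])

```text
time: 14.15
eef_pos: [544.8, 232.1, 89.2]
eef_rot: [-3.141, 0.487, -2.992]
ft_force: [1.1, 0.2, -3.1]
gripper_width: 14.6
grasp_force: 99.0
```

```bash
python3 - <<'E'
from h import *
p,r,s=cur(); print(p,s['eef_rot'],inbin(p),s['ft_force'],s['wrist_torque'])
go(p+[0,0,110],r,p,r,vmax=22)
E
```

```text
[544.76361102 232.07389708  89.19339451] [-3.14126228  0.48650891 -2.99199442] [ 17.5563393 -38.2096939] [ 1.14953277  0.22083402 -3.05462141] [-0.20754906  0.56297964 -0.01998894]
6 rows: x -0.0086 y -0.0000 z -0.0162 wx 0.0000 wy 0.0000 wz 0.0000
```

servo_tool([
  {"wx":0,"wy":0,"wz":0,"x":-0.005,"y":0,"z":-0.01,"grip":0},
  {"wx":0,"wy":0,"wz":0,"x":-0.009,"y":0,"z":-0.018,"grip":0},
  {"wx":0,"wy":0,"wz":0,"x":-0.009,"y":0,"z":-0.018,"grip":0},
  {"wx":0,"wy":0,"wz":0,"x":-0.009,"y":0,"z":-0.018,"grip":0},
  {"wx":0,"wy":0,"wz":0,"x":-0.009,"y":0,"z":-0.018,"grip":0},
  {"wx":0,"wy":0,"wz":0,"x":-0.007,"y":0,"z":-0.014,"grip":0},
  {"wx":0,"wy":0,"wz":0,"x":0,"y":0,"z":0,"grip":0},
  {"wx":0,"wy":0,"wz":0,"x":0,"y":0,"z":0,"grip":0},
])

```text
time: 14.82
eef_pos: [544.0, 231.6, 198.1]
eef_rot: [3.141, 0.489, -2.994]
ft_force: [0.3, -0.3, -3.2]
gripper_width: 14.2
grasp_force: 99.1
```

```bash
python3 - <<'E'
from h import *
p,r,s=cur(); print(p,s['eef_rot'],inbin(p),s['ft_force'],s['wrist_torque'])
t=env.snapshot('top'); q=env.snapshot('scene')
a=cv2.resize(t['image'][135:285,140:240],None,fx=4,fy=4,interpolation=2); b=cv2.resize(q['image'][130:280,300:400],None,fx=4,fy=4,interpolation=2)
cv2.imwrite('pics/lift1.png',np.hstack([a,b])[...,::-1])
for c in('top','scene'):print([(round(u['score'],2),(np.array(u['position'])*[560,420]).round()) for u in env.find_in(c,'piece1')])
E
```

```text
[544.01461524 231.64868476 198.05387707] [ 3.14107135  0.48934425 -2.99360555] [ 16.75314014 -38.52061401] [ 0.3444616  -0.29865628 -3.19535204] [ 0.10324679  0.62954674 -0.08306082]
[(0.5, array([207., 186.])), (0.37, array([193., 181.]))]
[(0.61, array([352., 234.])), (0.45, array([152., 181.]))]
```

View pics/lift1.png

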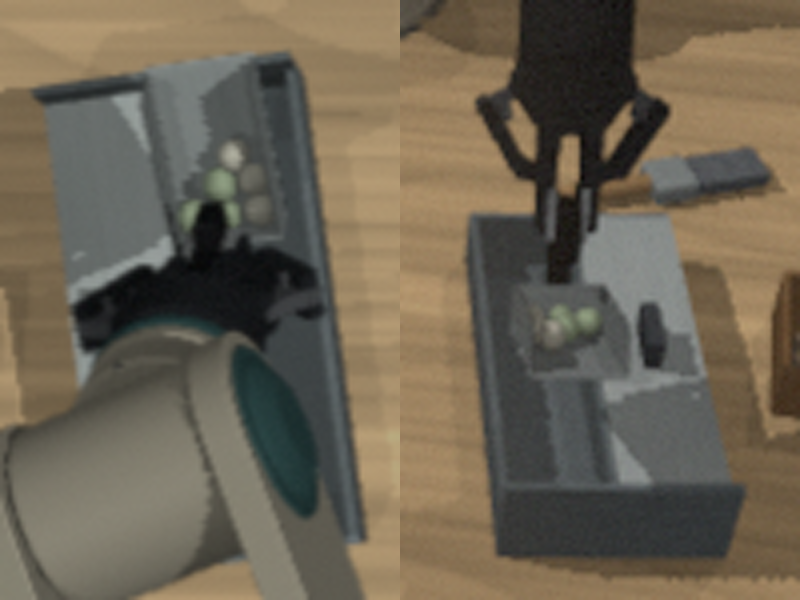

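All six pieces are in the scoop (left panel (232,155)…(190,215)) and the bay is empty. Plan the carry and the pour, mouth toward −y.

```bash
cat >> h.py <<'E'
PAN=np.array([628.,-271.]);PSI=-1.745
def pour(tilt,lipz,off=-15):  # TCP for given tilt, lip height, lip offset ahead of pan centre
    m=np.array([np.cos(PSI),np.sin(PSI)]); x=-89*np.cos(tilt)+86.5*np.sin(tilt); z=89*np.sin(tilt)+86.5*np.cos(tilt)
    return np.array([*(PAN+m*(off+x)),lipz+z]),tool(PSI,tilt)
E
python3 - <<'E'
from h import *
p,r,_=cur()
a=pour(-.489,185); print(a[0])
p,r=go(*a,p,r,vmax=20,wmax=.085)
for q in((-.489,150),(-.2,105),(0,84),(.3,65),(.6,57),(.95,57)): p,r=go(*pour(*q),p,r,vmax=20,wmax=.06); print(p)
E
```

```text
[ 651.26046295 -138.82890024  219.55530775]
23 rows: x -0.0154 y -0.0099 z 0.0070 wx 0.0385 wy -0.0001 wz 0.0728
2 rows: x 0.0082 y 0.0000 z 0.0154 wx 0.0000 wy 0.0000 wz 0.0000
[ 651.26046295 -138.82890024  184.55530775]
5 rows: x -0.0019 y -0.0000 z 0.0034 wx 0.0000 wy 0.0578 wz -0.0000
[ 648.69675166 -153.39647535  172.09418854]
4 rows: x -0.0038 y 0.0000 z 0.0009 wx -0.0000 wy 0.0500 wz 0.0000
[ 646.02568751 -168.57405314  170.5       ]
5 rows: x -0.0058 y -0.0000 z -0.0014 wx 0.0000 wy 0.0600 wz -0.0000
[ 640.90612354 -197.66454893  173.9379047 ]
6 rows: x -0.0050 y -0.0000 z -0.0031 wx -0.0000 wy 0.0500 wz 0.0000
[ 634.86593164 -231.98625646  178.64471082]
6 rows: x -0.0052 y 0.0000 z -0.0050 wx 0.0000 wy 0.0583 wz 0.0000
[ 627.37765513 -274.53630132  179.70956716]
```

servo_tool([
  {"wx":0.0385,"wy":0,"wz":0.0728,"x":-0.0154,"y":-0.0099,"z":0.007,"grip":0},
  {"wx":0.0385,"wy":0,"wz":0.0728,"x":-0.0154,"y":-0.0099,"z":0.007,"grip":0},
  {"wx":0.0385,"wy":0,"wz":0.0728,"x":-0.0154,"y":-0.0099,"z":0.007,"grip":0},
  {"wx":0.0385,"wy":0,"wz":0.0728,"x":-0.0154,"y":-0.0099,"z":0.007,"grip":0},
  {"wx":0.0385,"wy":0,"wz":0.0728,"x":-0.0154,"y":-0.0099,"z":0.007,"grip":0},
  {"wx":0.0385,"wy":0,"wz":0.0728,"x":-0.0154,"y":-0.0099,"z":0.007,"grip":0},
  {"wx":0.0385,"wy":0,"wz":0.0728,"x":-0.0154,"y":-0.0099,"z":0.007,"grip":0},
  {"wx":0.0385,"wy":0,"wz":0.0728,"x":-0.0154,"y":-0.0099,"z":0.007,"grip":0},
])

```text
time: 15.68
eef_pos: [664.2, 135.4, 203.6]
eef_rot: [-3.141, 0.486, 2.628]
ft_force: [0.0, 1.1, -4.1]
gripper_width: 14.3
grasp_force: 99.0
```

servo_tool([
  {"wx":0.0385,"wy":0,"wz":0.0728,"x":-0.0154,"y":-0.0099,"z":0.007,"grip":0},
  {"wx":0.0385,"wy":0,"wz":0.0728,"x":-0.0154,"y":-0.0099,"z":0.007,"grip":0},
  {"wx":0.0385,"wy":0,"wz":0.0728,"x":-0.0154,"y":-0.0099,"z":0.007,"grip":0},
  {"wx":0.0385,"wy":0,"wz":0.0728,"x":-0.0154,"y":-0.0099,"z":0.007,"grip":0},
  {"wx":0.0385,"wy":0,"wz":0.0728,"x":-0.0154,"y":-0.0099,"z":0.007,"grip":0},
  {"wx":0.0385,"wy":0,"wz":0.0728,"x":-0.0154,"y":-0.0099,"z":0.007,"grip":0},
  {"wx":0.0385,"wy":0,"wz":0.0728,"x":-0.0154,"y":-0.0099,"z":0.007,"grip":0},
  {"wx":0.0385,"wy":0,"wz":0.0728,"x":-0.0154,"y":-0.0099,"z":0.007,"grip":0},
])

```text
time: 16.35
eef_pos: [700.7, -14.1, 211.6]
eef_rot: [3.142, 0.486, 1.969]
ft_force: [-0.4, 0.3, -3.4]
gripper_width: 14.5
grasp_force: 99.0
```

```bash
python3 - <<'E'
from h import *
p,r,s=cur(); print(p,s['eef_rot'],s['ft_force'],s['joints'])
go(*pour(-.489,185),p,r,vmax=20,wmax=.085)
E
```

```text
[700.73595119 -14.10977488 211.63784347] [3.14151007 0.4858194  1.96880246] [-0.44119426  0.26361025 -3.39413643] [ 0.09487898  0.46423485  1.0488029  -0.46381424  1.48250003 -0.295917  ]
7 rows: x -0.0153 y -0.0098 z 0.0068 wx 0.0383 wy -0.0004 wz 0.0722
```

servo_tool([
  {"wx":0.0383,"wy":0,"wz":0.0722,"x":-0.0153,"y":-0.0098,"z":0.0068,"grip":0},
  {"wx":0.0383,"wy":0,"wz":0.0722,"x":-0.0153,"y":-0.0098,"z":0.0068,"grip":0},
  {"wx":0.0383,"wy":0,"wz":0.0722,"x":-0.0153,"y":-0.0098,"z":0.0068,"grip":0},
  {"wx":0.0383,"wy":0,"wz":0.0722,"x":-0.0153,"y":-0.0098,"z":0.0068,"grip":0},
  {"wx":0.0383,"wy":0,"wz":0.0722,"x":-0.0153,"y":-0.0098,"z":0.0068,"grip":0},
  {"wx":0.0383,"wy":0,"wz":0.0722,"x":-0.0153,"y":-0.0098,"z":0.0068,"grip":0},
  {"wx":0.0383,"wy":0,"wz":0.0722,"x":-0.0153,"y":-0.0098,"z":0.0068,"grip":0},
  {"wx":0,"wy":0,"wz":0,"x":0,"y":0,"z":0,"grip":0},
])

```text
time: 17.02
eef_pos: [650.8, -141.0, 220.2]
eef_rot: [-3.141, 0.487, 1.393]
ft_force: [-0.6, 0.8, -3.1]
gripper_width: 14.2
grasp_force: 99.2
```

servo_tool([
  {"wx":0,"wy":0,"wz":0,"x":0,"y":0,"z":0,"grip":0},
  {"wx":0,"wy":0,"wz":0,"x":0,"y":0,"z":0,"grip":0},
  {"wx":0,"wy":0,"wz":0,"x":0,"y":0,"z":0,"grip":0},
])

```text
time: 17.27
eef_pos: [652.1, -137.1, 220.7]
eef_rot: [3.141, 0.486, 1.402]
ft_force: [0.5, 0.2, -3.0]
gripper_width: 14.2
grasp_force: 99.1
```

```bash
python3 - <<'E'
from h import *
p,r,s=cur(); print(p,s['eef_rot'],s['ft_force'],s['joints'])
p,r=go(*pour(-.489,150),p,r,vmax=20,wmax=.085); print(p)
go(*pour(-.2,105),p,r,vmax=20,wmax=.06)
E
```

```text
[ 652.136037   -137.05430816  220.72450602] [3.14095057 0.4857292  1.40203699] [ 0.52251736  0.15898289 -3.02980115] [-0.07843271  0.49695349  0.98736084 -0.48732371  1.68877102  0.03943241]
2 rows: x 0.0076 y -0.0003 z 0.0164 wx 0.0016 wy -0.0016 wz 0.0024
[ 651.26046295 -138.82890024  184.55530775]
5 rows: x -0.0019 y -0.0000 z 0.0034 wx 0.0000 wy 0.0578 wz -0.0000
```

servo_tool([
  {"wx":0.0016,"wy":0,"wz":0.0024,"x":0.0076,"y":0,"z":0.0164,"grip":0},
  {"wx":0.0016,"wy":0,"wz":0.0024,"x":0.0076,"y":0,"z":0.0164,"grip":0},
  {"wx":0,"wy":0.0575,"wz":0,"x":-0.0019,"y":0,"z":0.0034,"grip":0},
  {"wx":0,"wy":0.0575,"wz":0,"x":-0.0019,"y":0,"z":0.0034,"grip":0},
  {"wx":0,"wy":0.0575,"wz":0,"x":-0.0019,"y":0,"z":0.0034,"grip":0},
  {"wx":0,"wy":0.0575,"wz":0,"x":-0.0019,"y":0,"z":0.0034,"grip":0},
  {"wx":0,"wy":0.0575,"wz":0,"x":-0.0019,"y":0,"z":0.0034,"grip":0},
  {"wx":0,"wy":0,"wz":0,"x":0,"y":0,"z":0,"grip":0},
])

```text
time: 17.93
eef_pos: [648.7, -155.7, 172.7]
eef_rot: [3.141, 0.197, 1.393]
ft_force: [-0.6, 1.1, -3.1]
gripper_width: 14.4
grasp_force: 99.1
```

servo_tool([
  {"wx":0,"wy":0,"wz":0,"x":0,"y":0,"z":0,"grip":0},
  {"wx":0,"wy":0,"wz":0,"x":0,"y":0,"z":0,"grip":0},
])

```text
time: 18.1
eef_pos: [649.1, -153.7, 172.7]
eef_rot: [3.141, 0.2, 1.396]
ft_force: [1.2, 0.4, -2.6]
gripper_width: 14.3
grasp_force: 99.0
```

```bash
python3 - <<'E'
from h import *
p,r,s=cur(); print(p,s['eef_rot'],s['ft_force'],s['joints'])
q=env.snapshot('scene'); t=env.snapshot('top')
a=cv2.resize(t['image'][110:260,330:450],None,fx=3.3,fy=3.3,interpolation=2); b=cv2.resize(q['image'][130:280,100:220],None,fx=3.3,fy=3.3,interpolation=2)
cv2.imwrite('pics/pre.png',np.hstack([a,b])[...,::-1])
for q in((0,84),(.3,65),(.6,57),(.95,57)): p,r=go(*pour(*q),p,r,vmax=20,wmax=.06); print(p)
E
```

```text
[ 649.1165353  -153.73319883  172.7363205 ] [3.14126411 0.20004394 1.39576563] [ 1.20734601  0.44424291 -2.58003488] [-0.20948134  0.48697074  1.04606436 -0.2000023   1.6006325  -0.0412648 ]
4 rows: x -0.0037 y -0.0001 z 0.0010 wx 0.0001 wy 0.0500 wz -0.0002
[ 646.02568751 -168.57405314  170.5       ]
5 rows: x -0.0058 y -0.0000 z -0.0014 wx 0.0000 wy 0.0600 wz -0.0000
[ 640.90612354 -197.66454893  173.9379047 ]
6 rows: x -0.0050 y -0.0000 z -0.0031 wx -0.0000 wy 0.0500 wz 0.0000
[ 634.86593164 -231.98625646  178.64471082]
6 rows: x -0.0052 y 0.0000 z -0.0050 wx 0.0000 wy 0.0583 wz 0.0000
[ 627.37765513 -274.53630132  179.70956716]
```

View pics/pre.png

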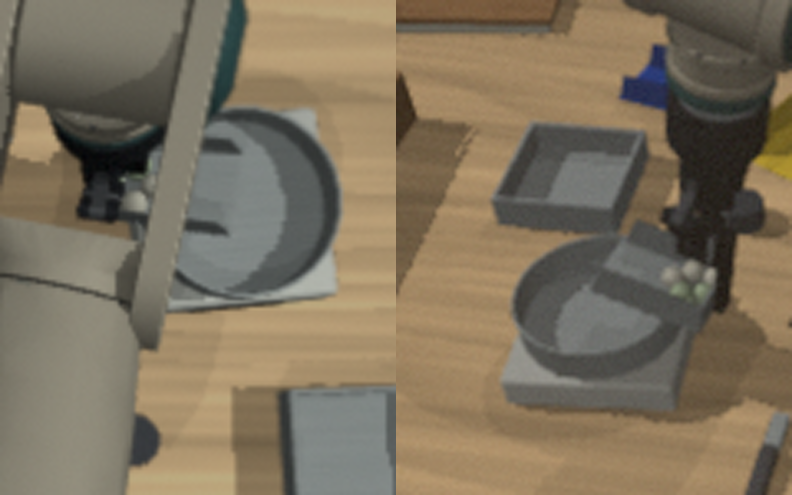

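Left panel: the lip is above the pan just short of its centre; right panel: pieces sit at the rear of the scoop. Pour.

servo_tool([
  {"wx":0,"wy":0.05,"wz":0,"x":-0.0037,"y":0,"z":0.001,"grip":0},
  {"wx":0,"wy":0.05,"wz":0,"x":-0.0037,"y":0,"z":0.001,"grip":0},
  {"wx":0,"wy":0.05,"wz":0,"x":-0.0037,"y":0,"z":0.001,"grip":0},
  {"wx":0,"wy":0.05,"wz":0,"x":-0.0037,"y":0,"z":0.001,"grip":0},
  {"wx":0,"wy":0.06,"wz":0,"x":-0.0058,"y":0,"z":-0.0014,"grip":0},
  {"wx":0,"wy":0.06,"wz":0,"x":-0.0058,"y":0,"z":-0.0014,"grip":0},
  {"wx":0,"wy":0.06,"wz":0,"x":-0.0058,"y":0,"z":-0.0014,"grip":0},
  {"wx":0,"wy":0.06,"wz":0,"x":-0.0058,"y":0,"z":-0.0014,"grip":0},
])

```text
time: 18.87
eef_pos: [642.4, -192.3, 174.6]
eef_rot: [3.14, -0.243, 1.396]
ft_force: [0.8, -0.4, -3.5]
gripper_width: 13.9
grasp_force: 99.1
```

servo_tool([
  {"wx":0,"wy":0.06,"wz":0,"x":-0.0058,"y":0,"z":-0.0014,"grip":0},
  {"wx":0,"wy":0.05,"wz":0,"x":-0.005,"y":0,"z":-0.0031,"grip":0},
  {"wx":0,"wy":0.05,"wz":0,"x":-0.005,"y":0,"z":-0.0031,"grip":0},
  {"wx":0,"wy":0.05,"wz":0,"x":-0.005,"y":0,"z":-0.0031,"grip":0},
  {"wx":0,"wy":0.05,"wz":0,"x":-0.005,"y":0,"z":-0.0031,"grip":0},
  {"wx":0,"wy":0.05,"wz":0,"x":-0.005,"y":0,"z":-0.0031,"grip":0},
  {"wx":0,"wy":0.05,"wz":0,"x":-0.005,"y":0,"z":-0.0031,"grip":0},
  {"wx":0,"wy":0,"wz":0,"x":0,"y":0,"z":0,"grip":0},
])

```text
time: 19.53
eef_pos: [634.4, -234.4, 177.2]
eef_rot: [-3.139, -0.602, 1.391]
ft_force: [0.6, 0.7, -2.3]
gripper_width: 14.1
grasp_force: 99.4
```

servo_tool([
  {"wx":0,"wy":0.058,"wz":0,"x":-0.0052,"y":0,"z":-0.005,"grip":0},
  {"wx":0,"wy":0.058,"wz":0,"x":-0.0052,"y":0,"z":-0.005,"grip":0},
  {"wx":0,"wy":0.058,"wz":0,"x":-0.0052,"y":0,"z":-0.005,"grip":0},
  {"wx":0,"wy":0.058,"wz":0,"x":-0.0052,"y":0,"z":-0.005,"grip":0},
  {"wx":0,"wy":0,"wz":0,"x":0,"y":0,"z":0,"grip":0},
  {"wx":0,"wy":0,"wz":0,"x":0,"y":0,"z":0,"grip":0},
  {"wx":0,"wy":0,"wz":0,"x":0,"y":0,"z":0,"grip":0},
  {"wx":0,"wy":0,"wz":0,"x":0,"y":0,"z":0,"grip":0},
])

```text
time: 20.2
eef_pos: [630.6, -259.9, 182.0]
eef_rot: [3.139, -0.831, 1.398]
ft_force: [-0.5, -0.3, -2.1]
gripper_width: 13.9
grasp_force: 99.4
```

```bash
python3 - <<'E'
from h import *
np.set_printoptions(precision=2,suppress=True)
p,r,s=cur(); print(p,s['eef_rot'],s['ft_force'],s['joints'],s['gripper_width'])
for c in('top','scene'):
    sn=env.snapshot(c)
    for n in(1,):print(c,[(round(u['score'],2),np.array(u['position'])*[560,420],at(sn,[np.array(u['position'])*[560,420]],50)[0][:2]) for u in env.find_in(c,'piece%d'%n)])
a,b=pour(.82,130); p,r=go(a,b,p,r,vmax=20); print(p); p,r=go(pour(0,150)[0],tool(PSI),p,r,vmax=25)
E
```

```text
[ 630.61 -259.92  181.96] [ 3.14 -0.83  1.4 ] [-0.51 -0.27 -2.05] [-0.7   0.78  0.77  0.77  1.96 -0.36] 13.945110493184629
top [(0.53, array([409.92, 184.  ]), array([ 602.16, -291.58])), (0.41, array([413.39, 174.22]), array([ 627.31, -300.82])), (0.39, array([418.82, 186.4 ]), array([ 596.13, -313.8 ]))]
scene [(0.58, array([139.1 , 222.89]), array([ 641.36, -337.31]))]
4 rows: x 0.0135 y -0.0001 z -0.0120 wx 0.0004 wy -0.0027 wz 0.0003
[ 630.16 -258.72  254.08]
7 rows: x 0.0108 y 0.0000 z 0.0084 wx 0.0000 wy -0.1171 wz 0.0000
```

servo_tool([
  {"wx":0,"wy":0.07,"wz":0,"x":-0.006,"y":0,"z":-0.006,"grip":0},
  {"wx":0,"wy":0.07,"wz":0,"x":-0.006,"y":0,"z":-0.006,"grip":0},
  {"wx":0,"wy":0,"wz":0,"x":0,"y":0,"z":0,"grip":0},
  {"wx":0,"wy":0,"wz":0,"x":0,"y":0,"z":0,"grip":0},
  {"wx":0,"wy":0,"wz":0,"x":0,"y":0,"z":0,"grip":0},
  {"wx":0,"wy":0,"wz":0,"x":0,"y":0,"z":0,"grip":0},
])

```text
time: 20.9
eef_pos: [627.5, -277.0, 180.6]
eef_rot: [3.138, -0.971, 1.399]
ft_force: [-1.0, 1.0, -1.8]
gripper_width: 13.8
grasp_force: 99.4
```

```bash
python3 - <<'E'
from h import *
np.set_printoptions(precision=2,suppress=True)
p,r,s=cur(); print(p,s['eef_rot'],s['ft_force'],s['joints'],s['gripper_width'])
p,r=go(p+[0,0,85],r,p,r,vmax=25); print(p); p,r=go(pour(0,150,-40)[0],tool(PSI),p,r,vmax=25); print(p)
E
```

```text
[ 627.49 -277.01  180.65] [ 3.14 -0.97  1.4 ] [-0.99  1.   -1.78] [-0.74  0.87  0.7   0.89  2.03 -0.34] 13.82860568330377
4 rows: x 0.0175 y 0.0000 z -0.0120 wx 0.0000 wy 0.0000 wz 0.0000
[ 627.49 -277.01  265.65]
9 rows: x 0.0117 y -0.0001 z 0.0109 wx 0.0003 wy -0.1079 wz 0.0000
[ 650.36 -143.95  236.5 ]
```

servo_tool([
  {"wx":0,"wy":0,"wz":0,"x":0.0175,"y":0,"z":-0.012,"grip":0},
  {"wx":0,"wy":0,"wz":0,"x":0.0175,"y":0,"z":-0.012,"grip":0},
  {"wx":0,"wy":0,"wz":0,"x":0.0175,"y":0,"z":-0.012,"grip":0},
  {"wx":0,"wy":0,"wz":0,"x":0.0175,"y":0,"z":-0.012,"grip":0},
  {"wx":0,"wy":-0.1079,"wz":0,"x":0.0117,"y":0,"z":0.0109,"grip":0},
  {"wx":0,"wy":-0.1079,"wz":0,"x":0.0117,"y":0,"z":0.0109,"grip":0},
  {"wx":0,"wy":-0.1079,"wz":0,"x":0.0117,"y":0,"z":0.0109,"grip":0},
  {"wx":0,"wy":-0.1079,"wz":0,"x":0.0117,"y":0,"z":0.0109,"grip":0},
])

```text
time: 21.57
eef_pos: [638.2, -214.9, 270.9]
eef_rot: [3.135, -0.534, 1.398]
ft_force: [0.8, 0.4, -1.3]
gripper_width: 14.4
grasp_force: 99.3
```

servo_tool([
  {"wx":0,"wy":-0.1079,"wz":0,"x":0.0117,"y":0,"z":0.0109,"grip":0},
  {"wx":0,"wy":-0.1079,"wz":0,"x":0.0117,"y":0,"z":0.0109,"grip":0},
  {"wx":0,"wy":-0.1079,"wz":0,"x":0.0117,"y":0,"z":0.0109,"grip":0},
  {"wx":0,"wy":-0.1079,"wz":0,"x":0.0117,"y":0,"z":0.0109,"grip":0},
  {"wx":0,"wy":-0.1079,"wz":0,"x":0.0117,"y":0,"z":0.0109,"grip":0},
  {"wx":0,"wy":0,"wz":0,"x":0,"y":0,"z":0,"grip":0},
  {"wx":0,"wy":0,"wz":0,"x":0,"y":0,"z":0,"grip":0},
])

```text
time: 22.15
eef_pos: [650.9, -141.6, 236.5]
eef_rot: [3.14, -0.003, 1.4]
ft_force: [0.2, 0.5, -1.8]
gripper_width: 14.6
grasp_force: 99.2
```

```bash
python3 - <<'E'
from h import *
np.set_printoptions(precision=1,suppress=True)
p,r,s=cur(); print(p,s['eef_rot'],s['ft_force'],s['joints'])
for c in('top','scene'):
    sn=env.snapshot(c); cv2.imwrite('pics/after_%s.png'%c,sn['image'][...,::-1])
    print(c,[(round(u['score'],2),np.array(u['position'])*[560,420],at(sn,[np.array(u['position'])*[560,420]],50)[0][:2]-PAN) for u in env.find_in(c,'piece1')])
    # pale blobs in pan: brighter than the pan locally
    uv=proj(sn,[[*(PAN),45]])[0]; x,y=uv.round().astype(int); w=34
    im=cv2.resize(sn['image'][y-w:y+w,x-w:x+w],None,fx=4,fy=4,interpolation=2).astype(float); 
    sat=(im[...,:3].max(2)-im.min(2)); m=((im[...,1]-im[...,2]>12)).astype(np.uint8)
    n,l,st,ce=cv2.connectedComponentsWithStats(m)
    print([(st[i,4]/16,at(sn,[ce[i]/4+[x-w,y-w]],50)[0][:2]-PAN) for i in range(1,n) if st[i,4]>150])
g=[477.5,-37.6]
go([*g,150],tool(-.217),p,r,vmax=22)
E
```

```text
[ 650.9 -141.6  236.5] [ 3.1 -0.   1.4] [ 0.2  0.5 -1.8] [-0.3  0.5  0.9  0.   1.7 -0.1]
top [(0.53, array([424.5, 177. ]), array([ -7.7, -57.5]))]
[(np.float64(1153.875), array([ -8.9, -49.6])), (np.float64(610.1875), array([-43. ,  47.8])), (np.float64(165.5625), array([-78.7,  60.8]))]
scene [(0.45, array([369.2, 174.9]), array([-312.3,  602.3]))]
[(np.float64(35.4375), array([-122.5,  -12.4])), (np.float64(1058.875), array([37.7, -4.7])), (np.float64(33.375), array([-24.7, -16.6])), (np.float64(36.4375), array([ -4.4, -39.3])), (np.float64(38.0625), array([ 10.2, -57.1]))]
13 rows: x 0.0151 y -0.0082 z 0.0067 wx 0.0002 wy -0.0001 wz -0.1173
```

servo_tool([
  {"wx":0,"wy":0,"wz":-0.1173,"x":0.0151,"y":-0.0082,"z":0.0067,"grip":0},
  {"wx":0,"wy":0,"wz":-0.1173,"x":0.0151,"y":-0.0082,"z":0.0067,"grip":0},
  {"wx":0,"wy":0,"wz":-0.1173,"x":0.0151,"y":-0.0082,"z":0.0067,"grip":0},
  {"wx":0,"wy":0,"wz":-0.1173,"x":0.0151,"y":-0.0082,"z":0.0067,"grip":0},
  {"wx":0,"wy":0,"wz":-0.1173,"x":0.0151,"y":-0.0082,"z":0.0067,"grip":0},
  {"wx":0,"wy":0,"wz":-0.1173,"x":0.0151,"y":-0.0082,"z":0.0067,"grip":0},
  {"wx":0,"wy":0,"wz":-0.1173,"x":0.0151,"y":-0.0082,"z":0.0067,"grip":0},
  {"wx":0,"wy":0,"wz":-0.1173,"x":0.0151,"y":-0.0082,"z":0.0067,"grip":0},
])

```text
time: 23.02
eef_pos: [561.6, -46.6, 182.3]
eef_rot: [3.138, -0.001, 2.337]
ft_force: [0.2, -0.6, -0.9]
gripper_width: 14.3
grasp_force: 99.2
```

servo_tool([
  {"wx":0,"wy":0,"wz":-0.1173,"x":0.0151,"y":-0.0082,"z":0.0067,"grip":0},
  {"wx":0,"wy":0,"wz":-0.1173,"x":0.0151,"y":-0.0082,"z":0.0067,"grip":0},
  {"wx":0,"wy":0,"wz":-0.1173,"x":0.0151,"y":-0.0082,"z":0.0067,"grip":0},
  {"wx":0,"wy":0,"wz":-0.1173,"x":0.0151,"y":-0.0082,"z":0.0067,"grip":0},
  {"wx":0,"wy":0,"wz":-0.1173,"x":0.0151,"y":-0.0082,"z":0.0067,"grip":0},
  {"wx":0,"wy":0,"wz":0,"x":0,"y":0,"z":0,"grip":0},
  {"wx":0,"wy":0,"wz":0,"x":0,"y":0,"z":0,"grip":0},
  {"wx":0,"wy":0,"wz":0,"x":0,"y":0,"z":0,"grip":0},
])

```text
time: 23.68
eef_pos: [478.6, -40.1, 149.7]
eef_rot: [3.139, 0.002, 2.916]
ft_force: [0.6, -0.4, -1.1]
gripper_width: 14.3
grasp_force: 99.2
```

```bash
python3 - <<'E'
from h import *
np.set_printoptions(precision=1,suppress=True)
p,r,s=cur(); print(p,s['eef_rot'],s['ft_force'])
g=[477.5,-37.6]; go([*g,96],tool(-.217),p,r,vmax=22)
z0={'top':'top0','scene':'scene0'}
for c in('top','scene'):
    sn=env.snapshot(c); cv2.imwrite('pics/after2_%s.png'%c,sn['image'][...,::-1])
    for i in(1,4):
        print(c,[(round(u['score'],2),at(sn,[np.array(u['position'])*[560,420]],50)[0][:2]-PAN) for u in env.find_in(c,'piece%d'%i)])
    # difference with the first picture around scale, full-res
    ref=cv2.resize(cv2.imread('pics/%s.png'%z0[c]),(560,420),interpolation=cv2.INTER_AREA)[...,::-1].astype(int)
    d=np.abs(sn['image'].astype(int)-ref).max(2); uv=proj(sn,[[*PAN,45]])[0].round().astype(int); w=45
    m=np.zeros(d.shape,np.uint8); sl=np.s_[uv[1]-w:uv[1]+w,uv[0]-w:uv[0]+w]; m[sl]=(d[sl]>30)
    n,l,st,ce=cv2.connectedComponentsWithStats(m)
    print('diff',[(int(st[k,4]),at(sn,[ce[k]],50)[0][:2]-PAN,sn['image'][l==k].mean(0).round()) for k in range(1,n) if st[k,4]>8])
E
```

```text
[478.6 -40.1 149.7] [3.1 0.  2.9] [ 0.6 -0.4 -1.1]
3 rows: x 0.0006 y 0.0007 z 0.0179 wx 0.0009 wy 0.0008 wz -0.0030
top [(0.58, array([ -8.1, -51.6])), (0.57, array([-162.9,  738.7])), (0.55, array([-30.6, -44.8])), (0.38, array([ -7.6, -31.9])), (0.38, array([122.5, 181.7])), (0.37, array([-43.2, -26. ])), (0.37, array([-27.9, -13.5]))]
top [(0.58, array([ -8.1, -51.6])), (0.57, array([-162.9,  738.7])), (0.55, array([-30.6, -44.8])), (0.38, array([ -7.6, -31.9])), (0.38, array([122.5, 181.7])), (0.37, array([-43.2, -26. ])), (0.37, array([-27.9, -13.5]))]
diff [(13, array([ 14.2, -58.9]), array([119., 131., 108.])), (114, array([-13.9, -14.9]), array([84., 90., 85.])), (19, array([ -2.4, -42.4]), array([126., 140., 115.])), (15, array([ -4.5, -60.9]), array([117., 117., 107.])), (17, array([-30.8, -46.2]), array([132., 132., 120.])), (14, array([-46.4,  -5.1]), array([82., 86., 84.])), (30, array([-47.1, -25.3]), array([135., 135., 123.])), (149, array([-95.2, 104.8]), array([113., 109.,  95.]))]
scene [(0.52, array([  9.5, -64.7]))]
scene [(0.52, array([  9.5, -64.7]))]
diff [(24, array([-54.8, -27.8]), array([126., 122., 111.])), (17, array([-38.9, -47.8]), array([124., 120., 108.])), (11, array([-29.7, -22.6]), array([121., 130., 107.])), (25, array([ -6. , -63.1]), array([116., 117., 101.])), (24, array([-16.9,  -5.6]), array([85., 86., 77.])), (16, array([ -7.8, -43.4]), array([120., 127., 104.])), (16, array([  2.3, -25.6]), array([81., 81., 75.]))]
```

Six pale spots in the pan, all within about 61 mm of its centre. Set the scoop down.

servo_tool([
  {"wx":0,"wy":0,"wz":-0.009,"x":0.001,"y":0.002,"z":0.018,"grip":0},
  {"wx":0,"wy":0,"wz":0,"x":0,"y":0,"z":0.018,"grip":0},
  {"wx":0,"wy":0,"wz":0,"x":0,"y":0,"z":0.013,"grip":0},
  {"wx":0,"wy":0,"wz":0,"x":0,"y":0,"z":0.003,"grip":0},
  {"wx":0,"wy":0,"wz":0,"x":0,"y":0,"z":0.002,"grip":0},
  {"wx":0,"wy":0,"wz":0,"x":0,"y":0,"z":0,"grip":0},
  {"wx":0,"wy":0,"wz":0,"x":0,"y":0,"z":0,"grip":0},
  {"wx":0,"wy":0,"wz":0,"x":0,"y":0,"z":0,"grip":0},
])

```text
time: 24.65
eef_pos: [477.8, -37.3, 95.8]
eef_rot: [3.139, 0.002, 2.928]
ft_force: [0.8, 0.1, -1.1]
gripper_width: 14.3
grasp_force: 99.2
```

```bash
python3 - <<'E'
from h import *
p,r,s=cur(); print(p,s['eef_rot'],s['ft_force'],s['wrist_torque'])
E
```

```text
[477.81773971 -37.29152173  95.79499448] [3.13921201e+00 2.40379462e-03 2.92843407e+00] [ 0.81285876  0.06614894 -1.11743994] [0.01216483 0.04950023 0.02781896]
```

servo_tool([
  {"wx":0,"wy":0,"wz":0,"x":0,"y":0,"z":0.002,"grip":0},
  {"wx":0,"wy":0,"wz":0,"x":0,"y":0,"z":0.0015,"grip":0},
  {"wx":0,"wy":0,"wz":0,"x":0,"y":0,"z":0,"grip":0},
  {"wx":0,"wy":0,"wz":0,"x":0,"y":0,"z":0,"grip":0},
])

```text
time: 24.98
eef_pos: [477.9, -37.2, 92.5]
eef_rot: [3.139, 0.003, 2.929]
ft_force: [-1.8, 1.4, 6.2]
gripper_width: 14.1
grasp_force: 100.2
```

servo_tool([
  {"wx":0,"wy":0,"wz":0,"x":0,"y":0,"z":0,"grip":25},
  {"wx":0,"wy":0,"wz":0,"x":0,"y":0,"z":0,"grip":40},
  {"wx":0,"wy":0,"wz":0,"x":0,"y":0,"z":0,"grip":60},
  {"wx":0,"wy":0,"wz":0,"x":0,"y":0,"z":0,"grip":60},
  {"wx":0,"wy":0,"wz":0,"x":0,"y":0,"z":0,"grip":60},
  {"wx":0,"wy":0,"wz":0,"x":0,"y":0,"z":0,"grip":60},
])

```text
time: 25.48
eef_pos: [477.2, -37.2, 91.1]
eef_rot: [3.139, 0.0, 2.928]
ft_force: [-0.7, 0.1, -1.4]
gripper_width: 51.2
grasp_force: 0.0
```

servo_tool([
  {"wx":0,"wy":0,"wz":0,"x":0,"y":0,"z":-0.02,"grip":60},
  {"wx":0,"wy":0,"wz":0,"x":0,"y":0,"z":-0.03,"grip":60},
  {"wx":0,"wy":0,"wz":0,"x":0,"y":0,"z":-0.03,"grip":60},
  {"wx":0,"wy":0,"wz":0,"x":0,"y":0,"z":-0.03,"grip":60},
  {"wx":0,"wy":0,"wz":0,"x":0.03,"y":0,"z":-0.02,"grip":60},
  {"wx":0,"wy":0,"wz":0,"x":0.03,"y":0,"z":0,"grip":60},
  {"wx":0,"wy":0,"wz":0,"x":0.03,"y":0,"z":0,"grip":60},
  {"wx":0,"wy":0,"wz":0,"x":0,"y":0,"z":0,"grip":60},
])

```text
time: 26.15
eef_pos: [386.1, -17.6, 221.4]
eef_rot: [3.139, 0.001, 2.929]
ft_force: [0.1, -0.2, -0.5]
gripper_width: 51.1
grasp_force: 0.0
```

servo_tool([
  {"wx":0,"wy":0,"wz":0,"x":0,"y":0,"z":0,"grip":60},
  {"wx":0,"wy":0,"wz":0,"x":0,"y":0,"z":0,"grip":60},
  {"wx":0,"wy":0,"wz":0,"x":0,"y":0,"z":0,"grip":60},
])

```text
time: 26.4
eef_pos: [389.7, -18.6, 221.1]
eef_rot: [3.139, 0.0, 2.928]
ft_force: [0.4, 0.2, -0.6]
gripper_width: 51.0
grasp_force: 0.0
```

```bash
python3 - <<'E'
from h import *
np.set_printoptions(precision=1,suppress=True)
p,r,s=cur(); print(p,s['ft_force'],s['qd'])
for c in('top','scene'):
    sn=env.snapshot(c); ref=cv2.resize(cv2.imread('pics/%s0.png'%c),(560,420),interpolation=cv2.INTER_AREA)[...,::-1]
    for l,near in(('scoop',(311,221) if c=='top' else (246,207)),):
        print(c,[(round(u['score'],2),np.array(u['position'])*[560,420]) for u in env.find_in(c,l)])
    for l in('tray','loupe','cluster','chisel','bottle','brush','carton'):
        print(c,l,[(round(u['score'],2),np.array(u['position'])*[560,420]) for u in env.find_in(c,l)[:2]])
    print(c,'pieces',[(round(u['score'],2),at(sn,[np.array(u['position'])*[560,420]],50)[0][:2]-PAN) for u in env.find_in(c,'piece1')])
    if c=='scene':
        d=np.abs(sn['image'].astype(int)-ref.astype(int)).max(2); print('scoop/mat diff px',(d[190:250,215:275]>35).sum())
E
```

```text
[389.7 -18.6 221.1] [ 0.4  0.2 -0.6] [ 0.  0. -0. -0.  0.  0.]
top [(0.91, array([419.4, 316.3])), (0.9, array([365.1, 297. ])), (0.71, array([313.4, 223. ])), (0.44, array([398.7, 172.9]))]
top tray [(0.81, array([440.5, 253.8])), (0.57, array([312.7, 224.8]))]
top loupe [(0.75, array([409.6, 184.5])), (0.52, array([369.4, 248.3]))]
top cluster [(0.79, array([292.4, 149.3]))]
top chisel [(0.59, array([331.7, 124.1]))]
top bottle [(0.7, array([277.8, 123.9]))]
top brush [(0.79, array([157.8, 318.4])), (0.3, array([313.2, 221.3]))]
top carton [(0.6, array([108.1, 234.9])), (0.23, array([191.1, 214.8]))]
top pieces [(0.62, array([-116.8,  231.2])), (0.58, array([ -2.1, -55. ])), (0.5, array([ 20.6, -62.5]))]
scene [(0.76, array([188.9, 152.5])), (0.61, array([225.6, 166.9])), (0.6, array([247.4, 208.4]))]
scene tray [(0.48, array([359.8, 218.4]))]
scene loupe [(0.63, array([203.6, 195.4]))]
scene cluster [(0.85, array([251.6, 256.6]))]
scene chisel [(0.82, array([209.8, 278.2]))]
scene bottle [(0.82, array([258.3, 272.9])), (0.2, array([249.8, 206.1]))]
scene brush [(0.58, array([373.2, 174.9]))]
scene carton [(0.76, array([415.8, 219.1]))]
scene pieces [(0.74, array([28.2, 13.9])), (0.55, array([  6.7, -65.4])), (0.17, array([-59.5, 526.2]))]
scoop/mat diff px 13
```

```bash
python3 -c "
from plant import env
print(env.hand_in())"
```

```text
the job is handed in; nothing more can be done
None
```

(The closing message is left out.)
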